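# Pack the stacking tins and strike the crate's rim

### The job

Pack all the stacking tins into the three bays of the crate, lids up, so that nothing stands above its rim and it will slide back under its shelf: a bay takes the tall tin, or one low tin, or two low tins with the upper one turned so that the slot in its base drops over the grip bar on the lid below. When all are in, take the bench scraper from its block and feel that nothing sticks up: lay its edge across the rim, on both long sides, at the end of the crate far from the robot and draw it along, always touching, to the near end. Then slide the scraper back down into its slot until its edge rests on the bottom, and leave the olive jar and the baking dish where they are.

Things in the scene. Friction and masses are not known exactly. Their poses are not given: they have to be found in the camera images.
- crate: Wooden crate, does not move: outside 244 (x) x 132 (y) x 86 mm high, floor 8, walls 8. Origin: centre of its underside; z up, +x along its length, away from the robot. Two dividers, 6 mm thick, rising 50 above the floor, make three bays of 72 (x) x 116 (y) mm centred at x = -78, 0 and +78. Rim at z = 86 mm.
- block: Wooden tool block, does not move: 90 (x) x 200 (y) x 70 mm high. Origin: centre of its underside; z up. One wide slot straight down from its top, centred on the origin: 168 mm long (y), 8 mm wide (x), mouth bevelled to 16 mm, floor at z = 12 mm (58 deep). The short dark slits beside it are shallow marks.
- scraper: Bench scraper, standing at the start in the block's wide slot (may lean up to 5 degrees). Origin: middle of the blade's straight lower edge; z from edge up to handle, y along the edge, x through the thickness. Steel blade 160 (y) x 3 (x) mm, 80 mm from edge to handle; wooden handle 130 (y) x 22 (x) x 26 (z) mm, centred at z = 93. 0.2 kg.
- low1: Low stacking tin, white, bamboo lid: 64 (x) x 100 (y) mm, 30 high to the lid, 0.2 kg; label on the -x face. Origin: centre of underside, z up. Lid has a dark grip bar 14 wide (y), 50 long (x), 14 high, centred at y = +12. Slot across the underside along x, 20 wide, 16 deep, also at y = +12: drops over a bar below only if both tins face the same way. Two nested: 74 high, else 88. May be absent.
- low2: Another low stacking tin, exactly like low1: origin, axes, sizes, bar and slot the same. May be absent.
- low3: Another low stacking tin, exactly like low1: origin, axes, sizes, bar and slot the same. May be absent.
- low4: Another low stacking tin, exactly like low1: origin, axes, sizes, bar and slot the same. May be absent.
- tall: The tall stacking tin: the same plan, lid bar and base slot as low1 (bar and slot centred at y = +12 mm), but 60 mm high to the lid and 74 mm to the top of the bar, 0.32 kg. Origin: centre of its underside; z up, x along the 64 mm side (label on -x), y along the 100 mm side.
- jar: Glass jar of olives, bystander: 100 mm wide, 118 mm high; origin: centre of its underside.
- dish: Grey stoneware baking dish, bystander: 150 x 242 x 60 mm with its ears; origin: centre of its underside.
Not all that is in view belongs to the job. Leave any blue look-alike of the low1 alone.

How it is judged:
On the way, in this order (a step that is already met when the one before it is completed fails the run):
1. every tin stands flat in the crate, none above the rim (x of low1 in the frame of crate between -0.113 and 0.113 m and y of low1 in the frame of crate between -0.03 and 0.03 m and z of each of low1, low2, low3, low4 in the frame of crate below 0.042 m and angle between each of low1, low2, low3, low4, tall's own z axis and vertical below 0.06 rad and x of low2 in the frame of crate between -0.113 and 0.113 m and y of low2 in the frame of crate between -0.03 and 0.03 m and x of low3 in the frame of crate between -0.113 and 0.113 m and y of low3 in the frame of crate between -0.03 and 0.03 m and x of low4 in the frame of crate between -0.113 and 0.113 m and y of low4 in the frame of crate between -0.03 and 0.03 m and x of tall in the frame of crate between -0.113 and 0.113 m and y of tall in the frame of crate between -0.03 and 0.03 m and z of tall in the frame of crate below 0.012 m), for 0.3 s.
2. the scraper's edge lies across the rim, touching, at the far end (over 85 mm from the crate's middle) (x of scraper in the frame of crate between 0.085 and 0.135 m and y of scraper in the frame of crate between -0.018 and 0.018 m and z of scraper in the frame of crate between 0.081 and 0.09 m and angle between the y axis of scraper and the y axis of crate, either way round below 0.2 rad and contact force between scraper and crate above 0.3 N), for 0.1 s.
3. the edge touches the rim at the crate's middle (within 30 mm) (x of scraper in the frame of crate between -0.03 and 0.03 m and y of scraper in the frame of crate between -0.018 and 0.018 m and z of scraper in the frame of crate between 0.081 and 0.09 m and angle between the y axis of scraper and the y axis of crate, either way round below 0.2 rad and contact force between scraper and crate above 0.3 N), for 0.1 s.
4. the edge touches the rim at the near end (over 85 mm from the middle) (x of scraper in the frame of crate between -0.135 and -0.085 m and y of scraper in the frame of crate between -0.018 and 0.018 m and z of scraper in the frame of crate between 0.081 and 0.09 m and angle between the y axis of scraper and the y axis of crate, either way round below 0.2 rad and contact force between scraper and crate above 0.3 N), for 0.1 s.
At the end, for the whole second after the job is handed in: Every tin present is inside the crate, upright within 0.06 rad, its grip bar no higher than the rim (86 mm); the scraper stands in the block's wide slot (edge within 6 mm of the slot's floor, 6 mm across and 10 mm along of its middle, leaning less than 0.14 rad); all at rest (all of step 1 and x of scraper in the frame of block between -0.006 and 0.006 m and y of scraper in the frame of block between -0.01 and 0.01 m and z of scraper in the frame of block below 0.018 m and angle between scraper's own z axis and vertical below 0.14 rad and linear speed of each of low1, low2, low3, low4, tall, scraper below 0.02 m/s); the robot touches nothing.
It fails at once if the jar is moved more than 30 mm (distance of jar from where it was at the start of the episode above 0.03 m).
It fails at once if the dish is moved more than 30 mm (distance of dish from where it was at the start of the episode above 0.03 m).
Of low1, low2, low3, low4 only 3 to 4 are there at a start; the rules pass over those that are not, and their reading is None.
At some moment in a run one of low1, low2, low3, low4, tall may be knocked a few centimetres aside while the robot is not near it.
It also fails if it takes over 210 s, if anything falls off the work surface, if the arm or the gripper's body presses on something with over 40 N, if the wrist force passes 120 N, or if a joint passes its speed limit or range.

### The arm

A 7-joint arm with a two-finger parallel gripper is mounted at the origin on the work surface. World frame = base frame: x ahead of the robot, y to its left, z up, the work surface at z = 0. Lengths are in m, angles in rad, forces in N, time in s.
With the tool pointing down it reaches from about 0.425 to 0.925 m from the base axis. Payload 6.8 kg.
Tool frame: the origin (TCP) lies on the front face of the gripper's body, between the roots of the fingers; the fingertips stand 73 mm ahead of it and the grasp point (between the pads) lies 54 mm ahead of it; z points along the fingers, x is the direction in which the jaws open and shut, and the axes are right-handed (so a half turn about z gives the same grasp; the last joint's range is limited). The gripper opens to 85 mm and grips with 20 to 120 N. Pads are 22 mm wide; open, the fingers measure 114 mm over their backs; the gripper's body (76 mm by 85 mm) begins 54 mm behind the grasp point. The pads swing forward as they close: fully open they stand 13 mm farther back than shut.
Start: joints at [-1.343, 0.477, 0.022, 1.555, -0.011, 1.109, -0.083], TCP at [0.222, 0.637, 0.304] pointing down, gripper open.
Joint ranges: [-2.96, 2.96], [-0.34, 2.1], [-1.41, 1.46], [0.24, 2.44], [-1.37, 4.51], [0.17, 1.92], [-2.96, 2.96]. Speed limits (rad/s): [2.39, 2.39, 3.14, 3.14, 3.14, 3.14, 3.14].

### API

Orientations are given as a unit quaternion [w, x, y, z].
In Python, from station import get_obs, read_camera, hand_in gives the robot as it stands. The module is installed in compiled form; this text tells all that it offers.
- The arm moves only by the shell command python3 -m creep 'ROWS' [FORCE]. ROWS is JSON, a list that holds one entry, the list of rows, each a list of 7 numbers: the turn, a rotation vector about the tool's x, y, z in rad, then the shift along the tool's x, y, z in m, then the finger opening in m, from 0 to 0.0854. A call has 1 to 20 rows; each row shifts and turns the pose as measured when the row begins, along the tool's axes as they then stand; what a row does not reach is not made up. A row lasts 1/12 s, in which the tool goes at most 41.7 mm and 7.16 degrees, less where a joint would pass 70% of its speed; a pose out of reach is approached as far as the arm can. A call is refused whole if a number of a shift passes 0.0417 or a number of a turn 0.125, either way. A call with a gripper value outside its range is refused whole. The fingers move at their own pace and stop on an object; FORCE is the grip in N (left out, the last holds). Time passes only in rows, so rows that do not move let the fingers close. It gives the time, the measured TCP pose, the force and the opening at its end, in the units of the state.
- get_obs(): the state, without advancing time (a new reading comes with each control period).
- read_camera(name): name is "scene" or "top" or "wrist"; returns a dict with "color" (384x512x3 uint8, red, green, blue), "range_z" (384x512 float32, m along the optical axis (not along the pixel's ray), 0 where there is no reading), "fovy" (degrees; the focal length in pixels is half the picture's height over the tangent of half this angle, whatever the lens; pixels are square), "cx", "cy" (the principal point, pixels), "D" ([k1, k2, p1, p2, k3] as OpenCV has them; the pictures are not rectified), "rvec" (rotation vector, rad) and "tvec" (3), from world to camera coordinates, as OpenCV has them. Camera axes: x right, y down, z forward; pixel columns grow to the right and rows downward; lengths in m; the calibration is good to about 2 mm. A picture is of the moment at which its call begins.
- hand_in(): hands the job in, once; it reports no verdict.
The state is a dict: "t": time; "q": joint angles; "joint_vel": joint speeds; "joint_torque": joint torques, N m; "eef_pos": TCP position; "tool_rot": TCP orientation; "contact_force": force on the tool from outside, world axes, zero at the start; "torque": the same for the moment, N m; "gripper_width": opening from 0.0 (shut) to 1.0 (fully open).
Only numpy, scipy, OpenCV 4.12 (cv2) and the standard library are available. Lean on these libraries where they do the work, as an engineer would, in place of code of your own. Each camera call takes 0.05 s, during which the arm holds its last target.

## Working session

There is one attempt and no reset: what is moved stays moved. The work goes in short steps, Python scripts to look and compute and a shell command to move; the robot and the scene stay as the last step left them, time stands still between calls to the robot, and variables do not carry over. Pictures are saved under pics/ and viewed, and the job is handed in when it is done.

```bash
mkdir -p pics; ls; python3 - <<'E'
from station import *
import cv2,numpy as np
o=get_obs();print(o)
for n in ["scene","top","wrist"]:
    c=read_camera(n);cv2.imwrite(f"pics/{n}0.png",cv2.cvtColor(c["color"],cv2.COLOR_RGB2BGR))
    print(n,c["fovy"],c["cx"],c["cy"],c["D"],c["rvec"],c["tvec"])
E
```

```text
pics
{'t': 0.0, 'q': array([-1.3430905 ,  0.47779666,  0.02235461,  1.55640852, -0.01149459,
        1.10929492, -0.08308677]), 'joint_vel': array([ 7.99862320e-04, -3.10747298e-04,  1.43038273e-03,  1.49041342e-03,
       -1.35895329e-06,  9.30276736e-04,  7.62760198e-04]), 'joint_torque': array([ 1.97410518e-04, -5.96449149e+01,  1.60830639e+00, -2.81192887e+01,
        1.25406525e-02,  9.59708792e-03,  2.58707274e-05]), 'eef_pos': array([0.22230055, 0.63687934, 0.30294632]), 'tool_rot': array([ 5.71760922e-04,  8.15323842e-01,  5.79004526e-01, -6.81418917e-04]), 'contact_force': array([ 0.71023585, -0.01826897,  0.11356987]), 'torque': array([ 0.01088795,  0.03663619, -0.01219549]), 'gripper_width': 0.9994483477338898}
scene 45.6105105333192 261.1090920098831 196.65450494637417 [-0.04326004  0.          0.          0.          0.        ] [ 0.71051512  2.50147335 -1.2701392 ] [ 0.55800578 -0.15207029  1.35644492]
top 50.738754026387674 256.53338461078755 197.1485708230618 [-0.04015099  0.          0.          0.          0.        ] [ 2.15513725 -2.21351085  0.04570982] [0.01373536 0.6109841  1.22824599]
wrist 68.68896249934329 254.75623330379707 192.9508022865746 [-0.05711104  0.          0.          0.          0.        ] [-2.35434556 -1.67147697 -0.24918771] [-0.67492376 -0.03886558  0.37982901]
```

View pics/scene0.png

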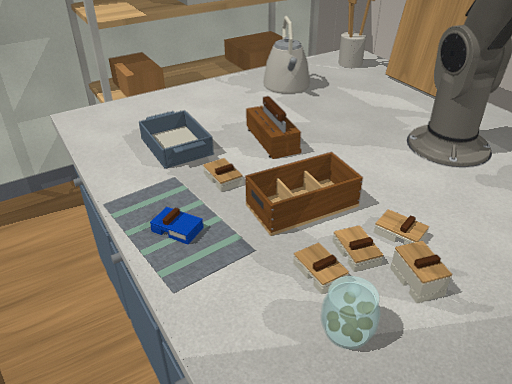

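View pics/top0.png

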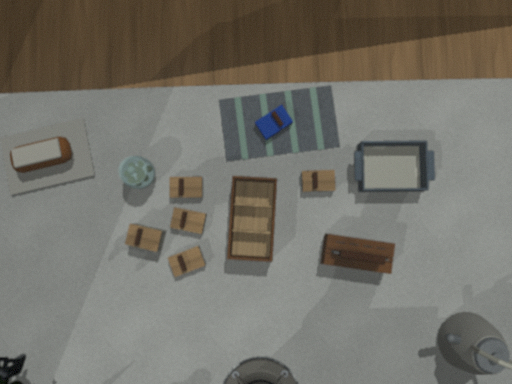

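View pics/wrist0.png

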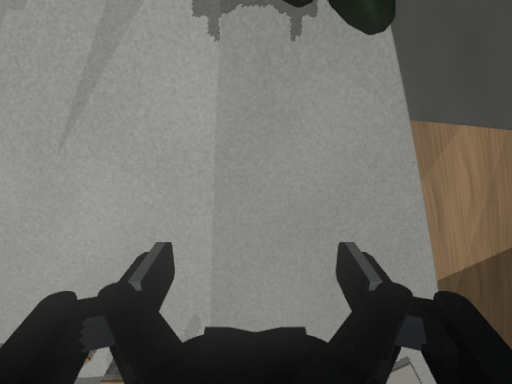

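```bash
cat > h.py <<'E'
import cv2,numpy as np
from station import *
from scipy.spatial.transform import Rotation as Rn
def K(c):
    f=c["color"].shape[0]/2/np.tan(np.radians(c["fovy"])/2)
    return np.array([[f,0,c["cx"]],[0,f,c["cy"]],[0,0,1.]])
def rays(c,px):
    px=np.asarray(px,float).reshape(-1,1,2)
    u=cv2.undistortPoints(px,K(c),np.array(c["D"],float)).reshape(-1,2)
    d=np.c_[u,np.ones(len(u))]
    R=cv2.Rodrigues(np.array(c["rvec"],float))[0];t=np.array(c["tvec"],float).ravel()
    return -R.T@t, d@R     # origin, dirs (world), scaled to unit optical depth
def plane(c,px,z):
    o,d=rays(c,px); s=(z-o[2])/d[:,2]; return o+d*s[:,None]
def cloud(c):
    h,w=c["range_z"].shape
    v,u=np.mgrid[0:h,0:w]
    o,d=rays(c,np.c_[u.ravel(),v.ravel()])
    return (o+d*c["range_z"].ravel()[:,None].astype(float)).reshape(h,w,3)
def proj(c,P):
    return cv2.projectPoints(np.asarray(P,float).reshape(-1,3),np.array(c["rvec"],float),np.array(c["tvec"],float),K(c),np.array(c["D"],float))[0].reshape(-1,2)
def pic(c,name,roi=None,s=1):
    im=cv2.cvtColor(c["color"],cv2.COLOR_RGB2BGR)
    if roi: im=im[roi[1]:roi[3],roi[0]:roi[2]]
    im=cv2.resize(im,None,fx=s,fy=s,interpolation=cv2.INTER_CUBIC)
    cv2.imwrite("pics/"+name,im)
E
python3 - <<'E'
from h import *
c=read_camera("top");W=cloud(c)
for n,(u,v) in dict(a=(185,187),b=(188,221),c=(145,237),d=(187,262),e=(318,181),table=(300,300),jar=(137,172),crate=(231,220),divider=(252,205),block=(335,250),handle=(360,255),dish=(391,167),blue=(273,122)).items():
    print(n,np.round(W[v,u],4), np.round(np.nanpercentile(W[v-12:v+13,u-12:u+13,2],[2,50,98]),3))
pic(c,"top1.png",(110,90,450,290),2.3)
pic(c,"tins1.png",(115,160,215,290),5)
# noise
print(W[280:320,300:330,2].std())
E
```

```text
a [0.6477 0.2159 0.0278] [-0.002  0.03   0.046]
b [0.5433 0.2082 0.0289] [-0.002  0.03   0.046]
c [0.4989 0.3316 0.0617] [-0.002  0.06   0.077]
d [0.419  0.2135 0.0288] [-0.003  0.03   0.046]
e [ 0.6547 -0.1916  0.0289] [-0.004  0.029  0.045]
table [ 0.2906 -0.1282 -0.0039] [-0.006 -0.     0.005]
jar [0.6898 0.3436 0.0943] [0.061 0.098 0.117]
crate [0.5428 0.0721 0.0874] [-0.004  0.006  0.088]
divider [0.5857 0.0108 0.06  ] [0.003 0.008 0.06 ]
block [ 0.4469 -0.2292  0.0667] [0.02  0.069 0.119]
handle [ 0.435  -0.2898  0.1182] [0.065 0.071 0.12 ]
dish [ 0.6945 -0.4238  0.0062] [0.002 0.007 0.013]
blue [ 0.8414 -0.0597  0.028 ] [-0.002  0.029  0.046]
0.07277779596492703
```

View pics/top1.png

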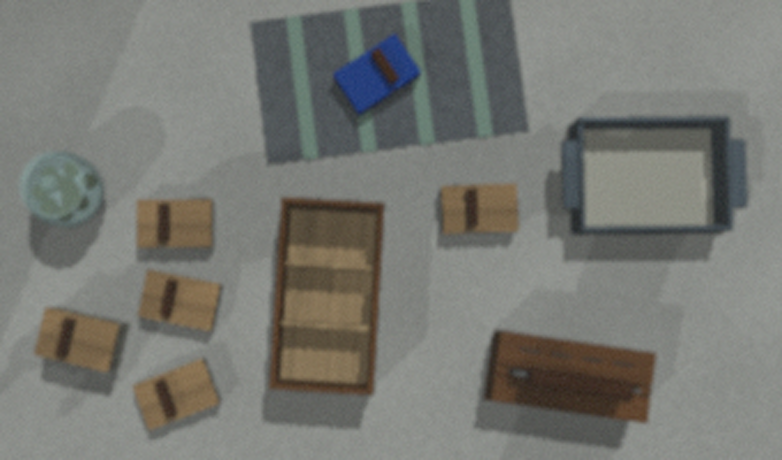

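View pics/tins1.png

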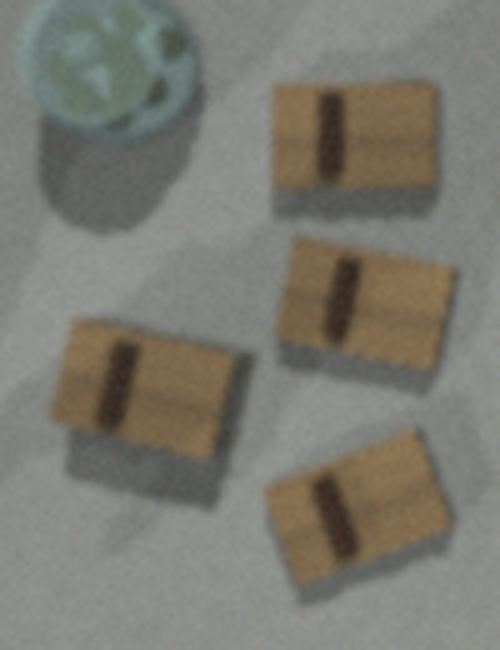

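```bash
cat >> h.py <<'E'
def tins(c=None,verbose=True):
    """lid rects & bars from the top view"""
    c=c or read_camera("top"); W=cloud(c)
    hsv=cv2.cvtColor(c["color"],cv2.COLOR_RGB2HSV)
    warm=((hsv[...,0]<25)|(hsv[...,0]>170))&(hsv[...,1]>75)
    m=cv2.morphologyEx((warm*255).astype(np.uint8),cv2.MORPH_OPEN,np.ones((3,3)))
    out=[]
    for k in cv2.findContours(m,cv2.RETR_EXTERNAL,cv2.CHAIN_APPROX_NONE)[0]:
        a=cv2.contourArea(k)
        if not 400<a<1400: continue
        mm=np.zeros_like(m);cv2.drawContours(mm,[k],-1,255,-1)
        if (mm>0).sum()==0: continue
        z=np.median(W[...,2][cv2.erode(mm,np.ones((5,5)))>0])
        if not .015<z<.085: continue
        zl=.06 if z>.045 else .03
        P=plane(c,k,zl)[:,:2]
        (cx,cy),(w,h),ang=cv2.minAreaRect((P*1000).astype(np.float32))
        # yaw of short side axis (tin x) nearest world x
        a1=np.radians(ang) if w<h else np.radians(ang+90)
        a1=(a1+np.pi/2)%np.pi-np.pi/2
        dark=(mm>0)&(hsv[...,2]<95)
        vv,uu=np.nonzero(dark)
        B=plane(c,np.c_[uu,vv],zl+.014)[:,:2] if len(uu)>20 else np.zeros((1,2))
        b=B.mean(0); 
        off=(b-np.array([cx,cy])/1000)@np.array([-np.sin(a1),np.cos(a1)])
        q=k.reshape(-1,2).mean(0)
        if verbose: print("px",q.round(),"zl",zl,"z %.3f"%z,"ctr",np.round([cx/1000,cy/1000],4),"size",round(min(w,h)),round(max(w,h)),"yaw %.1f"%np.degrees(a1),"bar",b.round(4),"baroff %.4f"%off,len(uu))
        out.append((zl,cx/1000,cy/1000,a1,b,off))
    return out
E
python3 - <<'E'
from h import *
c=read_camera("top");tins(c)
W=cloud(c)
# crate rim: points with z .075-.095 near
hsv=cv2.cvtColor(c["color"],cv2.COLOR_RGB2HSV)
warm=((hsv[...,0]<25)|(hsv[...,0]>170))&(hsv[...,1]>75)
for k in cv2.findContours((warm*255).astype(np.uint8),cv2.RETR_EXTERNAL,cv2.CHAIN_APPROX_NONE)[0]:
    a=cv2.contourArea(k)
    if a>1400:
        q=k.reshape(-1,2).mean(0)
        if q[1]<60: continue
        for z in (.086,.07):
            P=plane(c,k,z)[:,:2]
            print(q,a,z,cv2.minAreaRect((P*1000).astype(np.float32)))
E
```

```text
px [186. 261.] zl 0.03 z 0.031 ctr [0.4217 0.216 ] size 61 98 yaw 19.6 bar [0.4168 0.2267] baroff 0.0117 95
px [143. 237.] zl 0.06 z 0.061 ctr [0.4986 0.3372] size 62 97 yaw -14.9 bar [0.5013 0.3485] baroff 0.0116 100
px [188. 220.] zl 0.03 z 0.030 ctr [0.5457 0.2091] size 60 97 yaw -12.6 bar [0.5476 0.2206] baroff 0.0116 89
px [185. 186.] zl 0.03 z 0.030 ctr [0.6488 0.2141] size 59 96 yaw -1.0 bar [0.6446 0.226 ] baroff 0.0119 93
px [318. 181.] zl 0.03 z 0.030 ctr [ 0.6562 -0.1915] size 58 97 yaw -1.6 bar [ 0.656  -0.1788] baroff 0.0127 96
[357.578125   253.32291667] 1929.0 0.086 ((437.09344482421875, -290.5460510253906), (201.55101013183594, 86.22308349609375), 79.99171447753906)
[357.578125   253.32291667] 1929.0 0.07 ((435.70416259765625, -294.2119140625), (204.2947540283203, 87.39683532714844), 79.99171447753906)
[251.67206478 218.63967611] 3512.5 0.086 ((546.6503295898438, 12.366607666015625), (128.80763244628906, 240.31968688964844), 85.18739318847656)
[251.67206478 218.63967611] 3512.5 0.07 ((546.75244140625, 12.824462890625), (130.56112670898438, 243.59120178222656), 85.18739318847656)
```

```bash
cat >> h.py <<'E'
def go(x,y,z,yaw):
    """remaining turn (tool rotvec) and shift; yaw=deg of tool x axis in world; tool down. shift in present tool axes, and in axes after the turn"""
    o=get_obs();q=o["tool_rot"];R=Rn.from_quat([q[1],q[2],q[3],q[0]])
    T=Rn.from_euler("z",yaw,degrees=True)*Rn.from_euler("x",180,degrees=True)
    rv=(R.inv()*T).as_rotvec()
    d=np.array([x,y,z])-o["eef_pos"]
    X=R.apply([1,0,0])
    print("t %.2f"%o["t"],"pos",o["eef_pos"].round(4),"yawx %.2f"%np.degrees(np.arctan2(X[1],X[0])),"F",np.round(o["contact_force"],1),"w %.4f"%(o["gripper_width"]*.0854))
    print("turn",rv.round(4),"shift now",R.inv().apply(d).round(4),"shift after turn",T.inv().apply(d).round(4))
E
python3 -c "
from h import *
go(.6446,.226,.25,89)"
```

```text
t 0.25 pos [0.2223 0.6371 0.3034] yawx 70.76 F [0.  0.2 0.5] w 0.0857
turn [-1.000e-04  9.000e-04 -3.184e-01] shift now [-0.249   0.5342  0.0537] shift after turn [-0.4037  0.4294  0.0534]
```

```bash
python3 -m creep '[[[0,0,-0.106,0,0,0,0.04],[0,0,-0.106,0,0,0,0.04],[0,0,-0.106,0,0,0,0.04],[0,0,0,-0.02,0.02,0.003,0.04],[0,0,0,-0.027,0.0286,0.0035,0.04],[0,0,0,-0.027,0.0286,0.0035,0.04],[0,0,0,-0.027,0.0286,0.0035,0.04],[0,0,0,-0.027,0.0286,0.0035,0.04],[0,0,0,-0.027,0.0286,0.0035,0.04],[0,0,0,-0.027,0.0286,0.0035,0.04],[0,0,0,-0.027,0.0286,0.0035,0.04],[0,0,0,-0.027,0.0286,0.0035,0.04],[0,0,0,-0.027,0.0286,0.0035,0.04],[0,0,0,-0.027,0.0286,0.0035,0.04],[0,0,0,-0.027,0.0286,0.0035,0.04],[0,0,0,-0.027,0.0286,0.0035,0.04],[0,0,0,-0.02,0.02,0.003,0.04],[0,0,0,-0.015,0.015,0.002,0.04],[0,0,0,0,0,0,0.04]]]' 30
python3 -c "
from h import *
go(.6446,.226,.25,89)
c=read_camera('wrist');pic(c,'w1.png')"
```

```text
t: 1.83
eef_pos: [0.6354, 0.2429, 0.2462]
tool_rot: [-0.001, 0.704, 0.71, -0.001]
contact_force: [0.6, -1.0, 0.7]
gripper_width: 0.469
t 1.83 pos [0.6354 0.2429 0.2462] yawx 90.49 F [ 0.6 -1.   0.7] w 0.0400
turn [-0.003   0.0013  0.0259] shift now [-0.0169  0.009  -0.0038] shift after turn [-0.0167  0.0095 -0.0038]
```

View pics/w1.png

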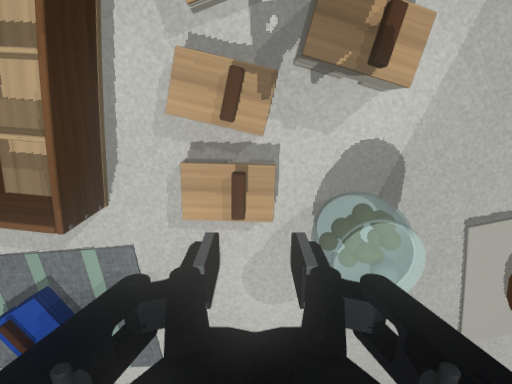

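```bash
cat >> h.py <<'E'
def bars(c,verbose=True,vmax=85):
    """dark grip bars; plane height from the depth image"""
    W=cloud(c); hsv=cv2.cvtColor(c["color"],cv2.COLOR_RGB2HSV)
    m=(((hsv[...,0]<25)|(hsv[...,0]>165))&(hsv[...,1]>70)&(hsv[...,2]<vmax)).astype(np.uint8)*255
    m=cv2.morphologyEx(m,cv2.MORPH_OPEN,np.ones((3,3)))
    for k in cv2.findContours(m,cv2.RETR_EXTERNAL,cv2.CHAIN_APPROX_NONE)[0]:
        if cv2.contourArea(k)<40: continue
        mm=np.zeros_like(m);cv2.drawContours(mm,[k],-1,255,-1)
        z=np.median(W[...,2][mm>0])
        P=plane(c,k,z)[:,:2]
        (cx,cy),(w,h),ang=cv2.minAreaRect((P*1000).astype(np.float32))
        if not(8<min(w,h)<24 and 38<max(w,h)<60): continue
        a=ang if w>h else ang+90
        a=(a+90)%180-90
        print("bar px",k.reshape(-1,2).mean(0).round(),"z %.3f"%z,"ctr",round(cx,1),round(cy,1),"size",round(w),round(h),"yaw %.1f"%a)
E
python3 -c "
from h import *
bars(read_camera('wrist'));print();bars(read_camera('top'));tins()"
```

```text
bar px [ 11. 340.] z 0.044 ctr 847.7 -71.1 size 45 12 yaw 30.8
bar px [384.  36.] z 0.074 ctr 502.6 346.8 size 17 51 yaw -14.0

bar px [182. 263.] z 0.044 ctr 418.2 226.4 size 46 14 yaw 17.6
bar px [183. 220.] z 0.043 ctr 546.9 220.6 size 13 44 yaw -10.5
bar px [314. 180.] z 0.043 ctr 656.7 -179.2 size 9 42 yaw -2.0
px [186. 261.] zl 0.03 z 0.031 ctr [0.4215 0.2172] size 60 101 yaw 19.6 bar [0.4173 0.227 ] baroff 0.0106 86
px [188. 220.] zl 0.03 z 0.030 ctr [0.5458 0.2091] size 60 97 yaw -12.6 bar [0.5462 0.2227] baroff 0.0134 84
px [185. 186.] zl 0.03 z 0.030 ctr [0.6491 0.2141] size 58 96 yaw -1.6 bar [0.6462 0.2259] baroff 0.0118 78
px [318. 180.] zl 0.03 z 0.030 ctr [ 0.6568 -0.1916] size 60 97 yaw 0.6 bar [ 0.6557 -0.1791] baroff 0.0125 83
```

```bash
python3 -c "
from h import *
c=read_camera('wrist');hsv=cv2.cvtColor(c['color'],cv2.COLOR_RGB2HSV)
W=cloud(c)
print(hsv[195,225:252].tolist())
print(hsv[36,384],hsv[94,232],hsv[195,200])
for v in (176,195,214): print((W[v,225:252,2]*1000).round().tolist())
"
```

```text
[[12, 108, 85], [12, 106, 87], [12, 108, 87], [12, 107, 88], [12, 107, 88], [13, 109, 89], [12, 112, 89], [12, 112, 89], [11, 109, 89], [12, 107, 88], [13, 104, 81], [13, 90, 71], [16, 89, 100], [17, 90, 108], [16, 90, 108], [16, 93, 142], [16, 95, 151], [16, 96, 152], [16, 96, 152], [17, 96, 151], [16, 96, 151], [16, 96, 152], [17, 95, 151], [17, 95, 151], [17, 96, 152], [16, 95, 151], [16, 96, 152]]
[ 12 109  61] [15 91 73] [ 17  95 156]
[37.0, 38.0, 39.0, 37.0, 36.0, 37.0, 38.0, 36.0, 36.0, 36.0, 37.0, 33.0, 31.0, 31.0, 31.0, 31.0, 30.0, 31.0, 31.0, 30.0, 31.0, 30.0, 32.0, 31.0, 30.0, 30.0, 30.0]
[44.0, 44.0, 45.0, 44.0, 44.0, 46.0, 44.0, 46.0, 44.0, 45.0, 43.0, 37.0, 30.0, 30.0, 31.0, 30.0, 30.0, 31.0, 31.0, 30.0, 31.0, 29.0, 30.0, 31.0, 30.0, 31.0, 31.0]
[44.0, 45.0, 44.0, 44.0, 45.0, 45.0, 43.0, 45.0, 45.0, 44.0, 44.0, 31.0, 30.0, 30.0, 31.0, 30.0, 31.0, 31.0, 31.0, 30.0, 30.0, 318.0, 31.0, 30.0, 31.0, 31.0, 30.0]
```

```bash
cat >> h.py <<'E'
def barz(c,x,y,zb,r=.04,col=True):
    W=cloud(c).reshape(-1,3); hsv=cv2.cvtColor(c["color"],cv2.COLOR_RGB2HSV).reshape(-1,3)
    s=(np.abs(W[:,2]-zb)<.004)&(np.hypot(W[:,0]-x,W[:,1]-y)<r)
    if col: s&=(hsv[:,1]>60)&(hsv[:,2]<115)
    idx=np.nonzero(s)[0]
    w=c["color"].shape[1]
    m=np.zeros(c["color"].shape[:2],np.uint8);m.ravel()[idx]=255
    n,l,st,_=cv2.connectedComponentsWithStats(m)
    k=1+np.argmax(st[1:,4]);P=W[(l==k).ravel()]
    (cx,cy),(a,b),ang=cv2.minAreaRect((P[:,:2]*1000).astype(np.float32))
    yw=ang if a>b else ang+90; yw=(yw+90)%180-90
    print("n",len(P),"rect",round(cx,1),round(cy,1),"mean",(P.mean(0)*1000).round(1),"size %.1f %.1f"%(max(a,b),min(a,b)),"yaw %.1f"%yw, "(+90: %.1f)"%(yw+90 if yw<0 else yw-90))
E
python3 -c "
from h import *
c=read_camera('wrist')
barz(c,.6455,.226,.044);barz(c,.547,.221,.044);barz(c,.502,.347,.074)
go(.6446,.226,.25,89)"
```

```text
n 634 rect 648.8 225.9 mean [647.6 225.9  44.2] size 49.6 13.5 yaw -0.8 (+90: 89.2)
n 791 rect 549.3 220.6 mean [549.  220.9  44.3] size 49.6 13.3 yaw -12.6 (+90: 77.4)
n 1184 rect 502.0 349.0 mean [501.8 348.4  74.1] size 50.3 15.1 yaw -13.8 (+90: 76.2)
t 2.13 pos [0.6306 0.2515 0.247 ] yawx 91.11 F [ 0.   0.2 -0.3] w 0.0402
turn [-0.0051 -0.0036  0.0369] shift now [-0.0258  0.0135 -0.0031] shift after turn [-0.0253  0.0144 -0.003 ]
```

```bash
python3 -m creep '[[[-0.005,-0.004,0.036,-0.013,0.01,0.02,0.035],[0,0,0,-0.012,0.008,0.03,0.035],[0,0,0,0,0,0.02,0.035],[0,0,0,0,0,0.01,0.035],[0,0,0,0,0,0,0.035]]]'
python3 -c "
from h import *
go(.649,.226,.106,89.2)"
```

```text
t: 2.55
eef_pos: [0.6465, 0.2362, 0.168]
tool_rot: [-0.001, 0.709, 0.705, 0.004]
contact_force: [-0.1, 0.5, 0.7]
gripper_width: 0.413
t 2.55 pos [0.6465 0.2362 0.168 ] yawx 89.74 F [-0.1  0.5  0.7] w 0.0352
turn [ 0.0046 -0.0065  0.0093] shift now [-0.0106  0.0023  0.062 ] shift after turn [-0.0101  0.0027  0.062 ]
```

```bash
python3 -m creep '[[[0.004,-0.006,0.009,-0.01,0.002,0.015,0.035],[0,0,0,-0.003,0.001,0.015,0.035],[0,0,0,0,0,0.01,0.035],[0,0,0,0,0,0.002,0.035],[0,0,0,0,0,0.0,0.035]]]'
python3 -c "
from h import *
go(.649,.226,.106,89.2)"
```

```text
t: 2.97
eef_pos: [0.6495, 0.2264, 0.1262]
tool_rot: [0.0, 0.71, 0.704, 0.002]
contact_force: [0.2, -0.4, -0.6]
gripper_width: 0.411
t 2.97 pos [0.6495 0.2264 0.1262] yawx 89.46 F [ 0.2 -0.4 -0.6] w 0.0351
turn [ 0.0032 -0.0028  0.0046] shift now [-0.0004 -0.0006  0.0202] shift after turn [-0.0004 -0.0005  0.0202]
```

Good. Lower the rest and look.

```bash
python3 -m creep '[[[0.003,-0.003,0.004,0,0,0.009,0.03],[0,0,0,0,0,0.006,0.03],[0,0,0,0,0,0.003,0.03],[0,0,0,0,0,0.001,0.03],[0,0,0,0,0,0,0.03]]]'
python3 -c "
from h import *
go(.649,.226,.106,89.2)
c=read_camera('wrist');pic(c,'w2.png');pic(read_camera('scene'),'s2.png',(260,180,460,320),4)"
```

```text
t: 3.38
eef_pos: [0.6505, 0.2276, 0.1076]
tool_rot: [0.001, 0.712, 0.702, 0.001]
contact_force: [-0.2, 0.4, -0.5]
gripper_width: 0.35
t 3.38 pos [0.6505 0.2276 0.1076] yawx 89.26 F [-0.2  0.4 -0.5] w 0.0299
turn [ 0.0029 -0.0011  0.001 ] shift now [-0.0016 -0.0015  0.0016] shift after turn [-0.0016 -0.0015  0.0016]
```

View pics/w2.png

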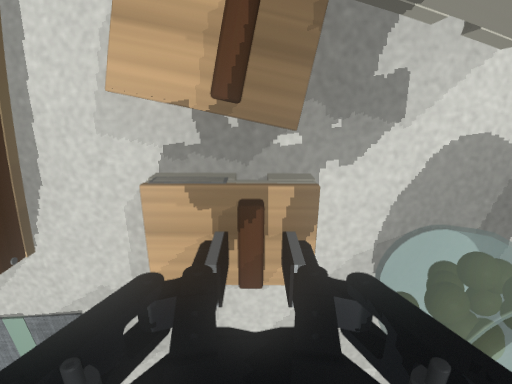

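View pics/s2.png

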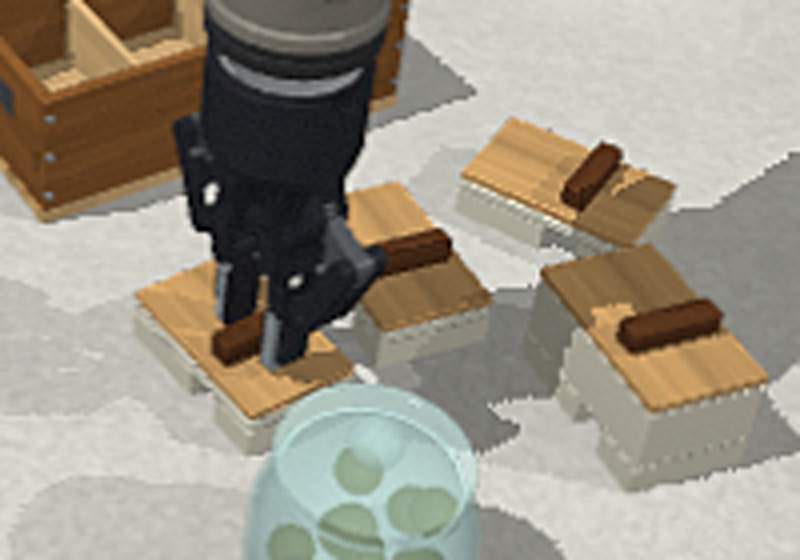

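```bash
python3 -m creep '[[[0,0,0,-0.001,-0.001,0.001,0.012],[0,0,0,0,0,0,0.008],[0,0,0,0,0,0,0.008],[0,0,0,0,0,0,0.008],[0,0,0,0,0,0,0.008],[0,0,0,0,0,0,0.008]]]' 60
python3 -c "
from h import *
go(.649,.226,.106,89.2)"
python3 -m creep '[[[0,0,0,0,0,-0.006,0.008],[0,0,0,0,0,-0.01,0.008],[0,0,0,0,0,-0.01,0.008],[0,0,0,0,0,-0.01,0.008],[0,0,0,0,0,-0.002,0.008],[0,0,0,0,0,0,0.008]]]'
python3 -c "
from h import *
go(.649,.226,.106,89.2)
pic(read_camera('scene'),'s3.png',(260,180,460,320),4);pic(read_camera('wrist'),'w3.png')"
```

```text
t: 3.98
eef_pos: [0.6496, 0.2264, 0.1074]
tool_rot: [0.001, 0.712, 0.702, 0.002]
contact_force: [-0.4, 0.1, -1.5]
gripper_width: 0.141
t 3.98 pos [0.6496 0.2264 0.1074] yawx 89.24 F [-0.4  0.1 -1.5] w 0.0120
turn [ 0.0037 -0.0016  0.0006] shift now [-0.0004 -0.0006  0.0014] shift after turn [-0.0004 -0.0006  0.0014]
t: 4.48
eef_pos: [0.6495, 0.2264, 0.1501]
tool_rot: [0.001, 0.712, 0.702, 0.002]
contact_force: [0.4, 0.1, -2.3]
gripper_width: 0.136
t 4.48 pos [0.6495 0.2264 0.1501] yawx 89.23 F [ 0.4  0.1 -2.3] w 0.0116
turn [ 0.004  -0.0018  0.0005] shift now [-0.0005 -0.0007  0.0441] shift after turn [-0.0004 -0.0005  0.0441]
```

View pics/s3.png

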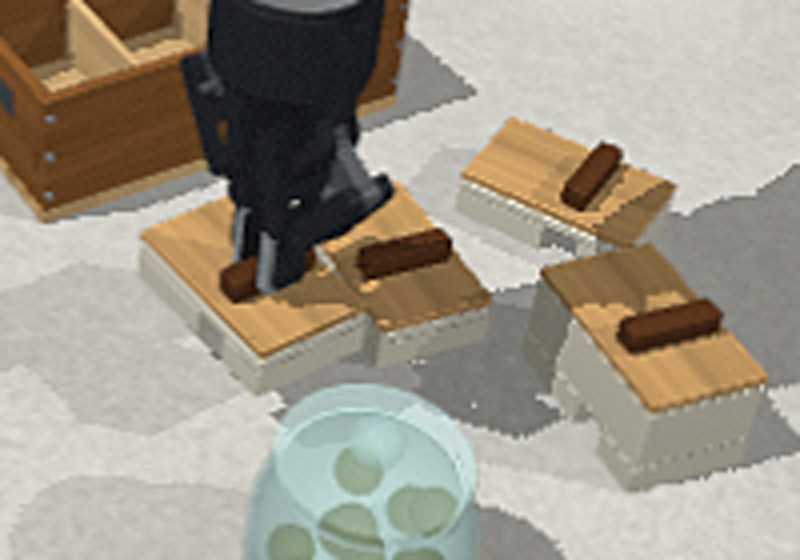

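View pics/w3.png

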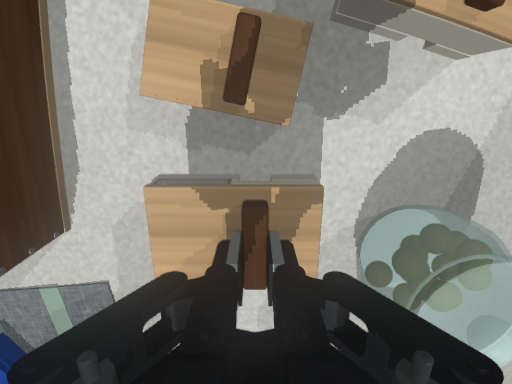

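```bash
cat >> h.py <<'E'
def rect(c,lo,hi,box,tag=""):
    W=cloud(c).reshape(-1,3)
    s=(W[:,2]>lo)&(W[:,2]<hi)&(W[:,0]>box[0])&(W[:,0]<box[1])&(W[:,1]>box[2])&(W[:,1]<box[3])
    P=W[s]; (cx,cy),(a,b),ang=cv2.minAreaRect((P[:,:2]*1000).astype(np.float32))
    yw=ang if a>b else ang+90; yw=(yw+90)%180-90
    print(tag,len(P),"ctr %.1f %.1f"%(cx,cy),"size %.1f %.1f"%(max(a,b),min(a,b)),"yaw long %.2f"%yw,"z",np.median(P[:,2]).round(4));return P
E
python3 - <<'E'
from h import *
c=read_camera('top')
P=rect(c,.078,.094,(.38,.72,-.09,.12),"crate top")
rect(c,.060,.078,(.3,.6,-.42,-.17),"block")
rect(c,.104,.13,(.3,.6,-.42,-.17),"handle")
s=read_camera('scene')
rect(s,.080,.092,(.38,.72,-.09,.12),"crate scene")
rect(s,.064,.076,(.3,.6,-.42,-.17),"block")
rect(s,.100,.115,(.3,.6,-.42,-.17),"handle")
E
```

```text
crate top 715 ctr 546.0 12.0 size 244.5 132.2 yaw long -4.90 z 0.0852
block 1692 ctr 435.6 -299.1 size 200.0 91.1 yaw long 80.74 z 0.0692
handle 352 ctr 431.8 -296.0 size 124.9 22.5 yaw long 80.18 z 0.1167
crate scene 679 ctr 545.6 10.1 size 244.8 136.2 yaw long -4.28 z 0.0864
block 826 ctr 432.9 -301.4 size 211.7 92.1 yaw long 80.36 z 0.0723
handle 117 ctr 435.9 -294.0 size 134.1 22.1 yaw long 88.26 z 0.1076
```

```bash
python3 -m creep '[[[0,0,0,0,0,-0.02,0.008],[0,0,0,0,0,-0.03,0.008],[0,0,0.035,0,0,-0.03,0.008],[0,0,0.035,-0.01,0,-0.01,0.008],[0,0,0,-0.02,-0.003,0,0.008],[0,0,0,-0.03,-0.005,0,0.008],[0,0,0,-0.03,-0.005,0,0.008],[0,0,0,-0.03,-0.004,0,0.008],[0,0,0,-0.03,-0.004,0,0.008],[0,0,0,-0.025,-0.003,0,0.008],[0,0,0,-0.015,0,0,0.008],[0,0,0,-0.008,0,0,0.008],[0,0,0,-0.003,0,0,0.008],[0,0,0,0,0,0,0.008]]]'
python3 -c "
from h import *
go(.6247,.0175,.24,85.2)
c=read_camera('wrist');pic(c,'w4.png');rect(c,.08,.092,(.38,.72,-.09,.12))"
```

```text
t: 5.85
eef_pos: [0.5913, 0.0019, 0.2222]
tool_rot: [-0.005, 0.739, 0.674, -0.014]
contact_force: [-0.4, 0.8, -2.5]
gripper_width: 0.136
t 5.85 pos [0.5913 0.0019 0.2222] yawx 84.78 F [-0.4  0.8 -2.5] w 0.0116
turn [-0.026   0.014  -0.0076] shift now [ 0.0184  0.0314 -0.0189] shift after turn [ 0.0184  0.032  -0.0178]
 5716 ctr 555.4 9.9 size 227.4 132.6 yaw long -4.68 z 0.0861
```

View pics/w4.png

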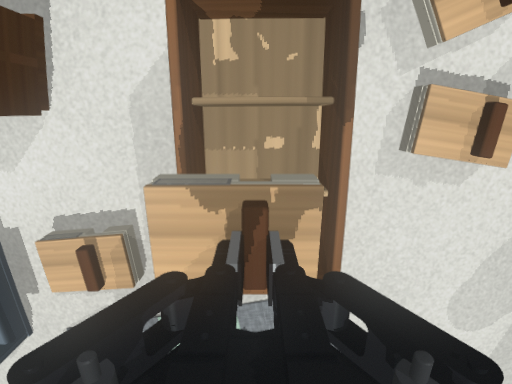

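```bash
python3 -m creep '[[[-0.026,0.014,-0.008,0.012,0.02,-0.005,0.008],[0,0,0,0.006,0.012,-0.004,0.008],[0,0,0,0.003,0.005,0,0.008],[0,0,0,0,0,0,0.008]]]'
python3 -c "
from h import *
go(.6252,.0169,.20,85.2)"
```

```text
t: 6.23
eef_pos: [0.6306, 0.0261, 0.2285]
tool_rot: [-0.002, 0.733, 0.68, 0.0]
contact_force: [1.7, 0.7, -2.4]
gripper_width: 0.139
t 6.23 pos [0.6306 0.0261 0.2285] yawx 85.65 F [ 1.7  0.7 -2.4] w 0.0118
turn [-0.0023 -0.0028  0.0079] shift now [-0.0097 -0.0046  0.0285] shift after turn [-0.0096 -0.0046  0.0285]
```

```bash
python3 -m creep '[[[-0.002,-0.003,0.008,-0.007,-0.004,0.01,0.008],[0,0,0,-0.002,-0.001,0.01,0.008],[0,0,0,0,0,0.004,0.008],[0,0,0,0,0,0,0.008],[0,0,0,0,0,0,0.008]]]'
python3 -c "
from h import *
go(.6252,.0169,.20,85.2)"
```

```text
t: 6.65
eef_pos: [0.6233, 0.0219, 0.2015]
tool_rot: [-0.002, 0.734, 0.679, -0.001]
contact_force: [0.0, -0.8, -2.0]
gripper_width: 0.14
t 6.65 pos [0.6233 0.0219 0.2015] yawx 85.60 F [ 0.  -0.8 -2. ] w 0.0120
turn [-0.0033 -0.0009  0.007 ] shift now [-0.0049  0.0023  0.0015] shift after turn [-0.0049  0.0023  0.0015]
```

```bash
python3 -m creep '[[[-0.003,-0.001,0.007,-0.004,0.002,0.002,0.008],[0,0,0,0,0,0.002,0.008],[0,0,0,0,0,0.0,0.008]]]'
python3 -c "
from h import *
go(.6252,.0169,.115,85.2)
c=read_camera('wrist');pic(c,'w5.png');pic(read_camera('scene'),'s5.png',(200,120,400,260),4)"
```

```text
t: 6.9
eef_pos: [0.6252, 0.0179, 0.1975]
tool_rot: [0.0, 0.736, 0.677, 0.0]
contact_force: [-0.4, -0.1, -2.3]
gripper_width: 0.142
t 6.90 pos [0.6252 0.0179 0.1975] yawx 85.19 F [-0.4 -0.1 -2.3] w 0.0121
turn [ 0.0003 -0.0002 -0.0001] shift now [-0.001   0.      0.0825] shift after turn [-0.0009  0.0001  0.0825]
```

View pics/s5.png

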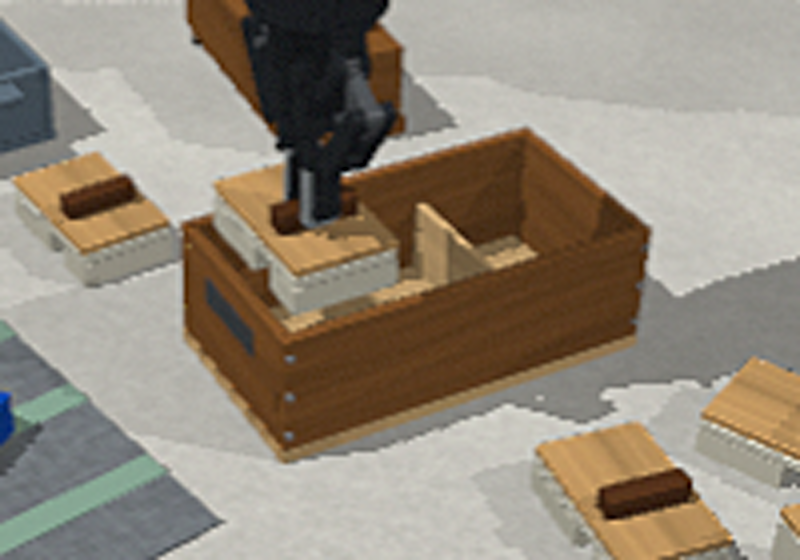

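```bash
python3 -m creep '[[[0,0,0,-0.001,0,0.01,0.008],[0,0,0,0,0,0.015,0.008],[0,0,0,0,0,0.015,0.008],[0,0,0,0,0,0.012,0.008],[0,0,0,0,0,0.006,0.008],[0,0,0,0,0,0.003,0.008],[0,0,0,0,0,0,0.008]]]'
python3 -c "
from h import *
go(.6252,.0169,.1155,85.2)"
```

```text
t: 7.58
eef_pos: [0.6265, 0.0164, 0.1332]
tool_rot: [0.001, 0.736, 0.677, 0.002]
contact_force: [0.1, -0.5, -1.7]
gripper_width: 0.139
t 7.58 pos [0.6265 0.0164 0.1332] yawx 85.17 F [ 0.1 -0.5 -1.7] w 0.0119
turn [ 0.0038 -0.0008 -0.0004] shift now [ 0.0004 -0.0014  0.0177] shift after turn [ 0.0004 -0.0013  0.0177]
```

```bash
python3 -m creep '[[[0.003,0,0,0,-0.001,0.008,0.008],[0,0,0,0,0,0.006,0.008],[0,0,0,0,0,0.003,0.008],[0,0,0,0,0,0.001,0.008],[0,0,0,0,0,0,0.008]]]'
python3 -c "
from h import *
go(.6252,.0169,.1155,85.2)"
```

```text
t: 8.0
eef_pos: [0.6266, 0.0166, 0.1155]
tool_rot: [0.001, 0.736, 0.677, 0.002]
contact_force: [-0.5, 1.0, -1.7]
gripper_width: 0.137
t 8.00 pos [0.6266 0.0166 0.1155] yawx 85.17 F [-0.5  1.  -1.7] w 0.0117
turn [ 0.003  -0.0015 -0.0005] shift now [ 0.0002 -0.0014 -0.    ] shift after turn [ 0.0002 -0.0014 -0.    ]
```

```bash
python3 -m creep '[[[0,0,0,0,-0.001,0.001,0.008],[0,0,0,0,0,0.001,0.008],[0,0,0,0,0,0,0.008],[0,0,0,0,0,0,0.028],[0,0,0,0,0,0,0.028],[0,0,0,0,0,0,0.028]]]'
python3 -m creep '[[[0,0,0,0,0,-0.01,0.028],[0,0,0,0,0,-0.025,0.028],[0,0,0,0,0,-0.035,0.028],[0,0,0,0,0,-0.03,0.028],[0,0,0,0,0,-0.02,0.028],[0,0,0,0,0,-0.01,0.028],[0,0,0,0,0,0,0.028]]]'
python3 -c "
from h import *
go(.656,-.18,.24,88.5)
c=read_camera('wrist');pic(c,'w6.png');barz(c,.6252,.017,.052);barz(c,.656,-.179,.044);tins()
"
```

```text
t: 8.5
eef_pos: [0.6274, 0.0167, 0.1167]
tool_rot: [0.002, 0.736, 0.677, 0.004]
contact_force: [-0.1, -0.0, -0.3]
gripper_width: 0.333
t: 9.08
eef_pos: [0.626, 0.0162, 0.2546]
tool_rot: [0.002, 0.736, 0.677, 0.003]
contact_force: [0.2, -1.2, 0.3]
gripper_width: 0.328
t 9.08 pos [0.626  0.0162 0.2546] yawx 85.15 F [ 0.2 -1.2  0.3] w 0.0280
turn [ 0.0073 -0.002  -0.0585] shift now [-0.193   0.0464  0.0146] shift after turn [-0.1954  0.0351  0.0146]
n 659 rect 626.1 17.1 mean [625.3  17.2  52.2] size 49.9 13.5 yaw -5.2 (+90: 84.8)
n 554 rect 657.1 -181.8 mean [ 656.6 -180.4   43.9] size 49.4 14.8 yaw 0.5 (+90: -89.5)
px [186. 261.] zl 0.03 z 0.030 ctr [0.4219 0.216 ] size 61 98 yaw 19.2 bar [0.4172 0.2263] baroff 0.0114 88
px [143. 237.] zl 0.06 z 0.061 ctr [0.4986 0.3372] size 61 98 yaw -14.4 bar [0.4999 0.3485] baroff 0.0112 93
px [188. 220.] zl 0.03 z 0.031 ctr [0.5458 0.2091] size 61 97 yaw -12.5 bar [0.5478 0.2202] baroff 0.0113 78
px [318. 180.] zl 0.03 z 0.030 ctr [ 0.6567 -0.1915] size 60 97 yaw 0.6 bar [ 0.6552 -0.1791] baroff 0.0124 91
```

View pics/w6.png

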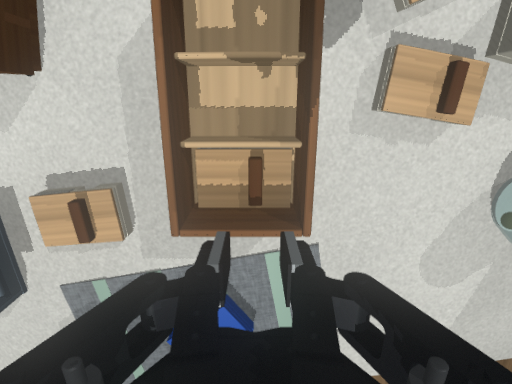

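```bash
python3 -m creep '[[[0.007,-0.002,-0.093,0,0,0,0.03],[0,0,0,-0.02,0.003,0,0.03],[0,0,0,-0.032,0.005,0,0.03],[0,0,0,-0.032,0.005,0,0.03],[0,0,0,-0.032,0.005,0,0.03],[0,0,0,-0.03,0.005,0.01,0.03],[0,0,0,-0.02,0.004,0.01,0.03],[0,0,0,-0.01,0.002,0.01,0.03],[0,0,0,-0.005,0.001,0.01,0.03],[0,0,0,0,0,0,0.03]]]'
python3 -c "
from h import *
go(.6568,-.180,.16,90.5)
c=read_camera('wrist');pic(c,'w7.png');barz(c,.656,-.179,.044)
"
```

```text
t: 10.02
eef_pos: [0.65, -0.1661, 0.1886]
tool_rot: [-0.013, 0.699, 0.715, -0.011]
contact_force: [-0.1, -0.2, -0.7]
gripper_width: 0.347
t 10.02 pos [ 0.65   -0.1661  0.1886] yawx 91.25 F [-0.1 -0.2 -0.7] w 0.0297
turn [-0.0336 -0.0036  0.0131] shift now [-0.0142  0.0075  0.0283] shift after turn [-0.014   0.0067  0.0286]
n 949 rect 657.2 -182.1 mean [ 655.7 -181.8   44.2] size 49.4 13.3 yaw 0.5 (+90: -89.5)
```

```bash
python3 -m creep '[[[-0.034,-0.004,0.013,-0.01,0.004,0.01,0.03],[0,0,0,-0.004,0.002,0.01,0.03],[0,0,0,0,0,0.004,0.03],[0,0,0,0,0,0,0.03]]]'
python3 -c "
from h import *
go(.657,-.1818,.1074,90.5)
"
```

```text
t: 10.4
eef_pos: [0.6571, -0.1711, 0.1637]
tool_rot: [-0.002, 0.701, 0.713, 0.002]
contact_force: [0.5, -0.3, 0.2]
gripper_width: 0.353
t 10.40 pos [ 0.6571 -0.1711  0.1637] yawx 91.03 F [ 0.5 -0.3  0.2] w 0.0302
turn [-0.     -0.0049  0.0093] shift now [-0.0109 -0.0003  0.0562] shift after turn [-0.0107 -0.0002  0.0563]
```

```bash
python3 -m creep '[[[0,-0.005,0.009,-0.009,0,0.01,0.03],[0,0,0,-0.002,0,0.015,0.03],[0,0,0,0,0,0.01,0.03],[0,0,0,0,0,0.003,0.03],[0,0,0,0,0,0.0,0.03]]]'
python3 -c "
from h import *
go(.657,-.1818,.1074,90.5)
"
```

```text
t: 10.82
eef_pos: [0.6584, -0.1791, 0.1226]
tool_rot: [-0.0, 0.702, 0.712, 0.0]
contact_force: [-0.0, -0.2, -1.2]
gripper_width: 0.354
t 10.82 pos [ 0.6584 -0.1791  0.1226] yawx 90.76 F [-0.  -0.2 -1.2] w 0.0302
turn [ 0.0001 -0.0013  0.0045] shift now [-0.0027 -0.0015  0.0152] shift after turn [-0.0027 -0.0015  0.0152]
```

```bash
python3 -m creep '[[[0,-0.001,0.004,-0.003,-0.001,0.008,0.03],[0,0,0,0,0,0.005,0.03],[0,0,0,0,0,0.003,0.03],[0,0,0,0,0,0,0.03],[0,0,0,0,0,0.001,0.03]]]'
python3 -c "
from h import *
go(.657,-.1818,.1074,90.5)
pic(read_camera('wrist'),'w8.png')
"
```

```text
t: 11.23
eef_pos: [0.6574, -0.1824, 0.1038]
tool_rot: [-0.0, 0.704, 0.71, 0.0]
contact_force: [-0.1, -0.7, -0.0]
gripper_width: 0.35
t 11.23 pos [ 0.6574 -0.1824  0.1038] yawx 90.50 F [-0.1 -0.7 -0. ] w 0.0299
turn [-0.0002 -0.0003  0.    ] shift now [ 0.0006 -0.0004 -0.0036] shift after turn [ 0.0006 -0.0004 -0.0036]
```

View pics/w8.png

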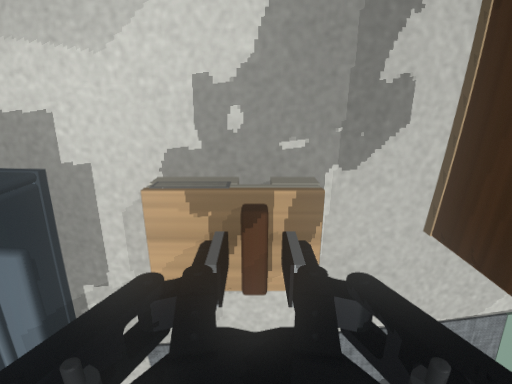

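```bash
python3 -m creep '[[[0,0,0,0,0,-0.003,0.03],[0,0,0,0,0,0,0.02],[0,0,0,0,0,0,0.008],[0,0,0,0,0,0,0.008],[0,0,0,0,0,0,0.008],[0,0,0,0,0,0,0.008]]]'
python3 -c "
from h import *
go(.657,-.1818,.1074,90.5)
"
python3 -m creep '[[[0,0,0,0,0,-0.006,0.008],[0,0,0,0,0,-0.015,0.008],[0,0,0,0,0,-0.03,0.008],[0,0,0.03,0,0,-0.03,0.008],[0,0,0.03,0,0,-0.03,0.008],[0,0,0.03,0,0,-0.02,0.008],[0,0,0,0,0,-0.005,0.008],[0,0,0,0,0,0,0.008]]]'
python3 -c "
from h import *
go(.626,.017,.25,85)
barz(read_camera('wrist'),.626,.017,.052)
"
```

```text
t: 11.78
eef_pos: [0.6573, -0.1821, 0.1076]
tool_rot: [-0.0, 0.704, 0.71, 0.0]
contact_force: [0.1, 0.2, -2.0]
gripper_width: 0.144
t 11.78 pos [ 0.6573 -0.1821  0.1076] yawx 90.51 F [ 0.1  0.2 -2. ] w 0.0123
turn [ 0.0001 -0.0006  0.0002] shift now [ 0.0003 -0.0003  0.0002] shift after turn [ 0.0003 -0.0003  0.0002]
t: 12.45
eef_pos: [0.656, -0.1821, 0.254]
tool_rot: [-0.001, 0.736, 0.677, -0.0]
contact_force: [-0.4, -0.3, -2.1]
gripper_width: 0.136
t 12.45 pos [ 0.656  -0.1821  0.254 ] yawx 85.16 F [-0.4 -0.3 -2.1] w 0.0116
turn [-0.0023 -0.0014  0.0027] shift now [ 0.1958 -0.0467  0.0044] shift after turn [ 0.1957 -0.0472  0.004 ]
n 755 rect 626.1 16.8 mean [625.8  15.7  52. ] size 49.4 15.1 yaw -4.0 (+90: 86.0)
```

```bash
python3 -m creep '[[[0,0,0,0.015,-0.004,0,0.008],[0,0,0,0.03,-0.007,0,0.008],[0,0,0,0.03,-0.007,0,0.008],[0,0,0,0.03,-0.007,0,0.008],[0,0,0,0.03,-0.007,0,0.008],[0,0,0,0.025,-0.006,0.005,0.008],[0,0,0,0.015,-0.004,0.01,0.008],[0,0,0,0.008,-0.002,0.01,0.008],[0,0,0,0.003,0,0.01,0.008],[0,0,0,0,0,0,0.008]]]'
python3 -c "
from h import *
go(.626,.017,.19,85)
"
```

```text
t: 13.33
eef_pos: [0.6157, 0.0197, 0.2014]
tool_rot: [-0.01, 0.734, 0.679, -0.01]
contact_force: [-0.2, -0.9, -2.9]
gripper_width: 0.14
t 13.33 pos [0.6157 0.0197 0.2014] yawx 85.51 F [-0.2 -0.9 -2.9] w 0.0120
turn [-0.0272  0.0009  0.0089] shift now [-0.0019  0.0108  0.0111] shift after turn [-0.0018  0.0105  0.0114]
```

```bash
python3 -m creep '[[[-0.027,0.001,0.009,-0.001,0.005,0.003,0.008],[0,0,0,0,0.003,0.002,0.008],[0,0,0,0,0,0,0.008],[0,0,0,0,0,0,0.008]]]'
python3 -c "
from h import *
go(.626,.017,.18,85)
"
```

```text
t: 13.67
eef_pos: [0.6227, 0.0132, 0.1929]
tool_rot: [-0.001, 0.739, 0.674, -0.003]
contact_force: [-0.4, -0.2, -1.5]
gripper_width: 0.14
t 13.67 pos [0.6227 0.0132 0.1929] yawx 84.75 F [-0.4 -0.2 -1.5] w 0.0120
turn [-0.0056  0.0039 -0.0044] shift now [0.0041 0.003  0.0128] shift after turn [0.004  0.003  0.0129]
```

```bash
python3 -m creep '[[[-0.005,0.004,-0.004,0.004,0.002,0.006,0.008],[0,0,0,0,0.001,0.004,0.008],[0,0,0,0,0,0,0.008],[0,0,0,0,0,0,0.008]]]'
python3 -c "
from h import *
go(.626,.017,.18,85)
"
```

```text
t: 14.0
eef_pos: [0.6271, 0.0145, 0.1825]
tool_rot: [0.0, 0.738, 0.674, 0.0]
contact_force: [-1.2, 0.0, -1.1]
gripper_width: 0.141
t 14.00 pos [0.6271 0.0145 0.1825] yawx 84.79 F [-1.2  0.  -1.1] w 0.0120
turn [ 0.0005  0.0003 -0.0036] shift now [ 0.0024 -0.0013  0.0025] shift after turn [ 0.0024 -0.0013  0.0025]
```

```bash
python3 -m creep '[[[0,0,-0.003,0.0025,-0.001,0.006,0.008],[0,0,0,0,0,0.004,0.008],[0,0,0,0,0,0,0.008],[0,0,0,0,0,0,0.008]]]'
python3 -c "
from h import *
go(.626,.017,.1456,85)
pic(read_camera('scene'),'s9.png',(200,120,400,260),4)
"
```

```text
t: 14.33
eef_pos: [0.6263, 0.0174, 0.1716]
tool_rot: [0.0, 0.737, 0.676, 0.0]
contact_force: [0.4, 0.1, -2.5]
gripper_width: 0.142
t 14.33 pos [0.6263 0.0174 0.1716] yawx 84.99 F [ 0.4  0.1 -2.5] w 0.0121
turn [ 0.0005  0.0001 -0.0001] shift now [-0.0004 -0.0002  0.026 ] shift after turn [-0.0004 -0.0002  0.026 ]
```

View pics/s9.png

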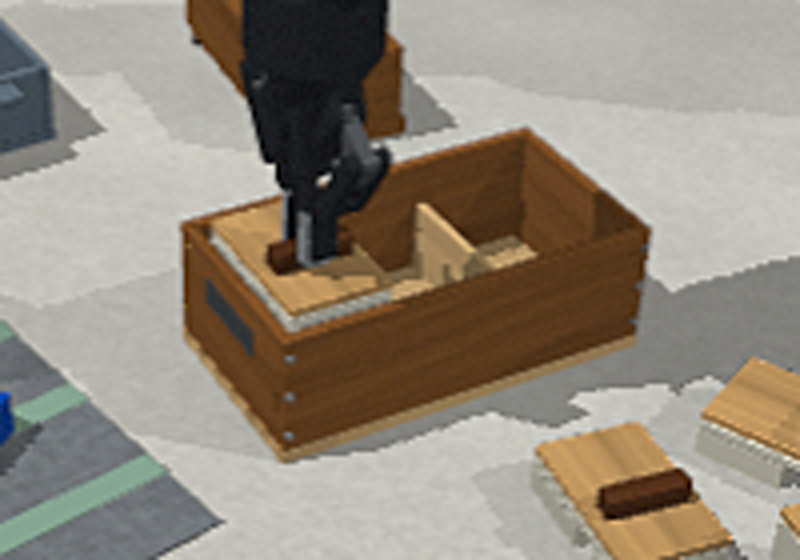

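Aligned. Lower to nest.

```bash
python3 -m creep '[[[0,0,0,0,0,0.006,0.008],[0,0,0,0,0,0.006,0.008],[0,0,0,0,0,0.006,0.008],[0,0,0,0,0,0.003,0.008],[0,0,0,0,0,0,0.008]]]'
python3 -c "
from h import *
go(.626,.017,.1456,85)
"
```

```text
t: 14.8
eef_pos: [0.6263, 0.0174, 0.1487]
tool_rot: [0.0, 0.737, 0.676, 0.0]
contact_force: [-0.5, 0.0, -1.4]
gripper_width: 0.144
t 14.80 pos [0.6263 0.0174 0.1487] yawx 85.00 F [-0.5  0.  -1.4] w 0.0123
turn [0.0009 0.0001 0.    ] shift now [-0.0005 -0.0003  0.0031] shift after turn [-0.0005 -0.0003  0.0031]
```

```bash
python3 -m creep '[[[0,0,0,0,0,0.002,0.008],[0,0,0,0,0,0.002,0.008],[0,0,0,0,0,0.001,0.008],[0,0,0,0,0,0,0.008],[0,0,0,0,0,0,0.028],[0,0,0,0,0,0,0.028],[0,0,0,0,0,0,0.028]]]'
python3 -m creep '[[[0,0,0,0,0,-0.01,0.028],[0,0,0,0,0,-0.025,0.028],[0,0,0,0,0,-0.035,0.028],[0,0,0,0,0,-0.03,0.028],[0,0,0,0,0,-0.01,0.028],[0,0,0,0,0,0,0.028]]]'
python3 -c "
from h import *
c=read_camera('wrist');pic(c,'w10.png');barz(c,.6252,.017,.082);barz(c,.549,.221,.044);tins()
go(.549,.221,.2,77.4)
"
```

```text
t: 15.38
eef_pos: [0.6276, 0.0173, 0.1468]
tool_rot: [0.001, 0.737, 0.675, 0.001]
contact_force: [-0.4, 0.1, -0.8]
gripper_width: 0.328
t: 15.88
eef_pos: [0.627, 0.0171, 0.263]
tool_rot: [0.001, 0.737, 0.675, 0.001]
contact_force: [0.7, 0.4, -0.4]
gripper_width: 0.329
n 766 rect 626.5 17.8 mean [625.6  18.   82.2] size 49.3 13.4 yaw -4.7 (+90: 85.3)
n 763 rect 549.5 219.5 mean [549.2 218.8  44. ] size 49.6 15.6 yaw -12.2 (+90: 77.8)
px [186. 261.] zl 0.03 z 0.031 ctr [0.4222 0.216 ] size 60 98 yaw 19.6 bar [0.4167 0.2262] baroff 0.0115 92
px [143. 237.] zl 0.06 z 0.061 ctr [0.4987 0.3372] size 62 97 yaw -15.1 bar [0.5004 0.348 ] baroff 0.0109 92
px [188. 220.] zl 0.03 z 0.031 ctr [0.5457 0.2092] size 60 97 yaw -12.7 bar [0.5474 0.2202] baroff 0.0111 79
t 15.98 pos [0.6261 0.017  0.2604] yawx 84.96 F [-1.   0.3 -0.5] w 0.0281
turn [-0.0014  0.0006  0.132 ] shift now [ 0.1965 -0.0946  0.0604] shift after turn [ 0.1823 -0.1197  0.0604]
```

View pics/w10.png

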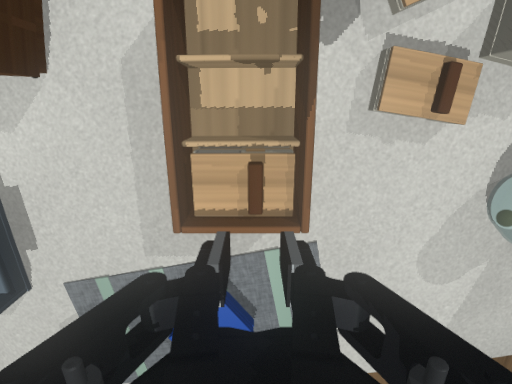

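```bash
python3 -m creep '[[[0,0,0.066,0,0,0,0.03],[0,0,0.066,0,0,0,0.03],[0,0,0,0.015,-0.01,0,0.03],[0,0,0,0.027,-0.018,0.005,0.03],[0,0,0,0.03,-0.02,0.008,0.03],[0,0,0,0.03,-0.02,0.008,0.03],[0,0,0,0.027,-0.017,0.008,0.03],[0,0,0,0.02,-0.013,0.008,0.03],[0,0,0,0.01,-0.008,0.008,0.03],[0,0,0,0.005,-0.003,0.005,0.03],[0,0,0,0,0,0,0.03]]]'
python3 -c "
from h import *
c=read_camera('wrist');barz(c,.549,.221,.044)
go(.5493,.2205,.1074,77.4)
"
```

```text
t: 16.9
eef_pos: [0.5449, 0.2025, 0.1882]
tool_rot: [-0.004, 0.784, 0.62, -0.015]
contact_force: [0.2, 0.3, -0.3]
gripper_width: 0.351
n 972 rect 548.4 220.5 mean [547.1 220.6  44.2] size 49.3 14.1 yaw -12.5 (+90: 77.5)
t 16.95 pos [0.5453 0.2015 0.1886] yawx 76.61 F [ 0.2 -0.8  0.7] w 0.0303
turn [-0.0247  0.0194 -0.014 ] shift now [0.021  0.0015 0.0808] shift after turn [ 0.0194 -0.0003  0.0812]
```

```bash
python3 -m creep '[[[-0.025,0.019,-0.014,0.012,0,0.015,0.03],[0,0,0,0.005,0,0.015,0.03],[0,0,0,0.001,0,0.015,0.03],[0,0,0,0,0,0.005,0.03],[0,0,0,0,0,0,0.03]]]'
python3 -c "
from h import *
go(.549,.2205,.1074,77.4)
"
```

```text
t: 17.37
eef_pos: [0.5552, 0.2087, 0.1382]
tool_rot: [0.004, 0.784, 0.62, 0.001]
contact_force: [0.8, -0.2, -0.1]
gripper_width: 0.35
t 17.37 pos [0.5552 0.2087 0.1382] yawx 76.66 F [ 0.8 -0.2 -0.1] w 0.0299
turn [ 0.0078  0.0024 -0.0129] shift now [ 0.0101 -0.009   0.0307] shift after turn [ 0.0101 -0.0087  0.0308]
```

```bash
python3 -m creep '[[[0.008,0.002,-0.013,0.009,-0.007,0.003,0.03],[0,0,0,0.003,-0.002,0.003,0.03],[0,0,0,0,0,0.003,0.03],[0,0,0,0,0,0,0.03]]]'
python3 -c "
from h import *
go(.549,.2205,.1074,77.4)
"
```

```text
t: 17.7
eef_pos: [0.5513, 0.2203, 0.1308]
tool_rot: [0.001, 0.782, 0.624, 0.001]
contact_force: [-0.1, 0.2, 0.3]
gripper_width: 0.351
t 17.70 pos [0.5513 0.2203 0.1308] yawx 77.16 F [-0.1  0.2  0.3] w 0.0300
turn [ 0.0021 -0.0002 -0.0042] shift now [-0.0004 -0.0023  0.0234] shift after turn [-0.0003 -0.0022  0.0234]
```

```bash
python3 -m creep '[[[0.002,0,-0.004,0,-0.002,0.008,0.03],[0,0,0,0,0,0.007,0.03],[0,0,0,0,0,0.004,0.03],[0,0,0,0,0,0.001,0.03],[0,0,0,0,0,0,0.03]]]'
python3 -c "
from h import *
go(.549,.2205,.1074,77.4)
pic(read_camera('wrist'),'w11.png')
"
```

```text
t: 18.12
eef_pos: [0.5495, 0.2211, 0.1096]
tool_rot: [0.0, 0.78, 0.626, 0.001]
contact_force: [-0.0, -1.5, -0.1]
gripper_width: 0.353
t 18.12 pos [0.5495 0.2211 0.1096] yawx 77.45 F [-0.  -1.5 -0.1] w 0.0301
turn [ 0.0013 -0.0012  0.0008] shift now [-0.0007 -0.0004  0.0022] shift after turn [-0.0007 -0.0004  0.0022]
```

View pics/w11.png

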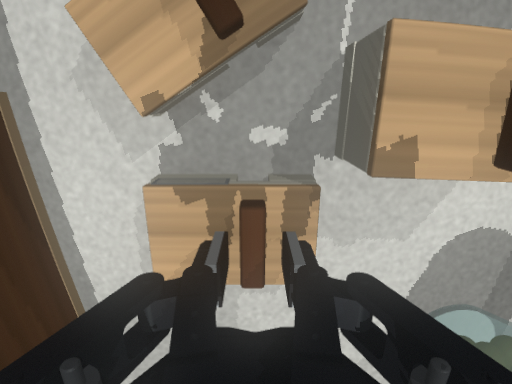

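```bash
python3 -m creep '[[[0,0,0,0,0,0.002,0.03],[0,0,0,0,0,0,0.02],[0,0,0,0,0,0,0.008],[0,0,0,0,0,0,0.008],[0,0,0,0,0,0,0.008],[0,0,0,0,0,0,0.008]]]'
python3 -c "
from h import *
go(.549,.2205,.1074,77.4)
"
python3 -m creep '[[[0,0,0,0,0,-0.006,0.008],[0,0,0,0,0,-0.015,0.008],[0,0,0,0,0,-0.03,0.008],[0,0,-0.044,0,0,-0.03,0.008],[0,0,-0.044,0,0,-0.03,0.008],[0,0,-0.044,0,0,-0.02,0.008],[0,0,0,0,0,-0.005,0.008],[0,0,0,0,0,0,0.008]]]'
python3 -c "
from h import *
go(.5475,.0234,.24,85)
c=read_camera('wrist');rect(c,.08,.092,(.38,.72,-.09,.12))
"
```

```text
t: 18.67
eef_pos: [0.5498, 0.2209, 0.108]
tool_rot: [0.0, 0.78, 0.625, 0.001]
contact_force: [-0.3, -0.2, -2.3]
gripper_width: 0.139
t 18.67 pos [0.5498 0.2209 0.108 ] yawx 77.42 F [-0.3 -0.2 -2.3] w 0.0119
turn [ 0.0017 -0.0014  0.0003] shift now [-0.0006 -0.0007  0.0006] shift after turn [-0.0006 -0.0007  0.0006]
t: 19.33
eef_pos: [0.5474, 0.2199, 0.2493]
tool_rot: [-0.0, 0.736, 0.677, -0.002]
contact_force: [0.9, -0.8, -1.9]
gripper_width: 0.139
t 19.33 pos [0.5474 0.2199 0.2493] yawx 85.24 F [ 0.9 -0.8 -1.9] w 0.0118
turn [-0.0036  0.0026  0.0042] shift now [-0.1958  0.0165  0.0098] shift after turn [-0.1957  0.0173  0.0093]
 5042 ctr 547.5 11.4 size 244.9 132.2 yaw long -5.02 z 0.0857
```

```bash
python3 -m creep '[[[0,0,0.004,-0.015,0.002,0,0.008],[0,0,0,-0.03,0.003,0,0.008],[0,0,0,-0.03,0.003,0,0.008],[0,0,0,-0.03,0.003,0,0.008],[0,0,0,-0.03,0.003,0,0.008],[0,0,0,-0.025,0.002,0.005,0.008],[0,0,0,-0.015,0.002,0.01,0.008],[0,0,0,-0.008,0,0.01,0.008],[0,0,0,-0.003,0,0.01,0.008],[0,0,0,0,0,0,0.008]]]'
python3 -c "
from h import *
go(.5485,.0234,.19,85)
"
```

```text
t: 20.22
eef_pos: [0.5383, 0.0177, 0.1965]
tool_rot: [-0.006, 0.74, 0.672, -0.015]
contact_force: [-0.2, 0.1, -2.4]
gripper_width: 0.142
t 20.22 pos [0.5383 0.0177 0.1965] yawx 84.46 F [-0.2  0.1 -2.4] w 0.0121
turn [-0.0283  0.0135 -0.0097] shift now [0.0067 0.0098 0.0061] shift after turn [0.0065 0.0096 0.0065]
```

```bash
python3 -m creep '[[[-0.028,0.013,-0.01,0.004,0.005,0.003,0.008],[0,0,0,0.001,0.002,0.002,0.008],[0,0,0,0,0,0,0.008],[0,0,0,0,0,0,0.008]]]'
python3 -c "
from h import *
go(.5485,.0234,.18,85)
"
```

```text
t: 20.55
eef_pos: [0.5441, 0.0256, 0.1879]
tool_rot: [-0.002, 0.736, 0.677, -0.003]
contact_force: [-0.0, -0.2, -1.4]
gripper_width: 0.135
t 20.55 pos [0.5441 0.0256 0.1879] yawx 85.22 F [-0.  -0.2 -1.4] w 0.0115
turn [-0.007   0.0005  0.0039] shift now [-0.0019  0.0046  0.0079] shift after turn [-0.0019  0.0046  0.0079]
```

```bash
python3 -m creep '[[[-0.007,0.001,0.004,-0.002,0.004,0.005,0.008],[0,0,0,0,0.001,0.005,0.008],[0,0,0,0,0,0.003,0.008],[0,0,0,0,0,0,0.008],[0,0,0,0,0,0,0.008]]]'
python3 -c "
from h import *
go(.5485,.0234,.1155,85)
"
```

```text
t: 20.97
eef_pos: [0.5499, 0.0255, 0.174]
tool_rot: [-0.0, 0.736, 0.677, 0.001]
contact_force: [0.4, 0.6, -1.1]
gripper_width: 0.138
t 20.97 pos [0.5499 0.0255 0.174 ] yawx 85.16 F [ 0.4  0.6 -1.1] w 0.0118
turn [ 0.0007 -0.0012  0.0028] shift now [-0.0023 -0.0013  0.0585] shift after turn [-0.0022 -0.0012  0.0585]
```

```bash
python3 -m creep '[[[0,-0.001,0.003,-0.002,-0.001,0,0.008],[0,0,0,0,0,0.008,0.008],[0,0,0,0,0,0.012,0.008],[0,0,0,0,0,0.012,0.008],[0,0,0,0,0,0.008,0.008],[0,0,0,0,0,0.003,0.008],[0,0,0,0,0,0,0.008]]]'
python3 -c "
from h import *
go(.5485,.0234,.1155,85)
"
```

```text
t: 21.55
eef_pos: [0.5485, 0.023, 0.1267]
tool_rot: [0.0, 0.738, 0.675, 0.0]
contact_force: [0.4, 0.2, -1.7]
gripper_width: 0.141
t 21.55 pos [0.5485 0.023  0.1267] yawx 84.93 F [ 0.4  0.2 -1.7] w 0.0121
turn [ 0.001  -0.     -0.0012] shift now [ 0.0004 -0.      0.0112] shift after turn [0.0004 0.     0.0112]
```

```bash
python3 -m creep '[[[0,0,0,0,0,0.005,0.008],[0,0,0,0,0,0.004,0.008],[0,0,0,0,0,0.002,0.008],[0,0,0,0,0,0.001,0.008],[0,0,0,0,0,0.001,0.008],[0,0,0,0,0,0,0.008],[0,0,0,0,0,0,0.028],[0,0,0,0,0,0,0.028],[0,0,0,0,0,0,0.028]]]'
python3 -m creep '[[[0,0,0,0,0,-0.01,0.028],[0,0,0,0,0,-0.025,0.028],[0,0,0,0,0,-0.035,0.028],[0,0,0,0,0,-0.035,0.028],[0,0,0,0,0,-0.025,0.028],[0,0,0,0,0,-0.01,0.028],[0,0,0,0,0,0,0.028]]]'
python3 -c "
from h import *
c=read_camera('wrist');pic(c,'w12.png');barz(c,.5485,.023,.052);barz(c,.418,.2265,.044);tins()
go(.418,.2265,.2,109.3)
"
```

```text
t: 22.3
eef_pos: [0.5503, 0.0231, 0.1174]
tool_rot: [0.001, 0.738, 0.675, 0.002]
contact_force: [-0.1, 0.5, -0.4]
gripper_width: 0.326
t: 22.88
eef_pos: [0.5495, 0.0225, 0.2666]
tool_rot: [0.001, 0.738, 0.675, 0.002]
contact_force: [0.2, 0.2, -0.4]
gripper_width: 0.327
n 593 rect 548.0 23.9 mean [547.4  23.9  52.2] size 48.6 12.9 yaw -5.4 (+90: 84.6)
n 837 rect 418.4 226.4 mean [418.5 225.1  44. ] size 49.9 15.6 yaw 20.3 (+90: -69.7)
px [186. 261.] zl 0.03 z 0.031 ctr [0.4222 0.216 ] size 61 98 yaw 19.1 bar [0.4167 0.2262] baroff 0.0114 92
px [143. 237.] zl 0.06 z 0.061 ctr [0.4988 0.3375] size 62 98 yaw -15.1 bar [0.5003 0.3481] baroff 0.0105 94
px [258. 191.] zl 0.06 z 0.066 ctr [0.6161 0.0064] size 105 129 yaw -4.5 bar [ 0.6361 -0.0062] baroff -0.0110 415
t 22.98 pos [0.5486 0.0226 0.264 ] yawx 84.88 F [-0.5  0.3  0.4] w 0.0278
turn [ 6.000e-04 -4.000e-04 -4.262e-01] shift now [ 0.1914 -0.1483  0.0641] shift after turn [ 0.2356 -0.0558  0.064 ]
```

View pics/w12.png

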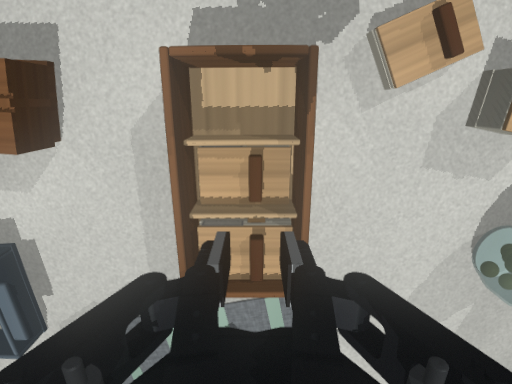

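```bash
python3 -m creep '[[[0,0,-0.108,0,0,0,0.03],[0,0,-0.108,0,0,0,0.03],[0,0,-0.108,0,0,0,0.03],[0,0,-0.108,0,0,0,0.03],[0,0,0,0.02,-0.005,0,0.03],[0,0,0,0.034,-0.008,0.005,0.03],[0,0,0,0.034,-0.008,0.008,0.03],[0,0,0,0.034,-0.008,0.008,0.03],[0,0,0,0.034,-0.008,0.008,0.03],[0,0,0,0.03,-0.006,0.008,0.03],[0,0,0,0.02,-0.005,0.005,0.03],[0,0,0,0.01,-0.003,0.003,0.03],[0,0,0,0.004,-0.001,0,0.03],[0,0,0,0,0,0,0.03]]]'
python3 -c "
from h import *
c=read_camera('wrist');barz(c,.418,.2265,.044)
go(.4184,.2264,.1074,109.7)
"
```

```text
t: 24.15
eef_pos: [0.4051, 0.2115, 0.1981]
tool_rot: [-0.009, 0.568, 0.823, -0.015]
contact_force: [0.7, 0.4, -0.7]
gripper_width: 0.352
n 876 rect 417.7 226.5 mean [416.5 225.8  44.2] size 49.9 13.9 yaw 20.9 (+90: -69.1)
t 24.20 pos [0.4054 0.2109 0.1981] yawx 110.72 F [ 0.6 -0.2 -0. ] w 0.0300
turn [-0.0352  0.0023  0.0179] shift now [0.0101 0.0208 0.09  ] shift after turn [0.0102 0.0175 0.0907]
```

```bash
python3 -m creep '[[[-0.035,0.002,0.01,0.006,0.01,0.015,0.03],[0,0,0,0.003,0.005,0.015,0.03],[0,0,0,0.0,0.001,0.015,0.03],[0,0,0,0,0,0.005,0.03],[0,0,0,0,0,0,0.03]]]'
python3 -c "
from h import *
go(.4180,.2264,.1074,110.2)
"
```

```text
t: 24.62
eef_pos: [0.4215, 0.22, 0.1461]
tool_rot: [0.002, 0.576, 0.817, 0.001]
contact_force: [0.2, -0.5, -0.5]
gripper_width: 0.352
t 24.62 pos [0.4215 0.22   0.1461] yawx 109.60 F [ 0.2 -0.5 -0.5] w 0.0301
turn [ 0.0034  0.0023 -0.0105] shift now [ 0.0073 -0.0013  0.0387] shift after turn [ 0.0073 -0.0011  0.0387]
```

```bash
python3 -m creep '[[[0.003,0.002,-0.01,0.006,-0.001,0.005,0.03],[0,0,0,0.001,0,0.007,0.03],[0,0,0,0,0,0.006,0.03],[0,0,0,0,0,0,0.03],[0,0,0,0,0,0,0.03]]]'
python3 -c "
from h import *
go(.4180,.2264,.1074,110.2)
"
```

```text
t: 25.03
eef_pos: [0.4197, 0.2251, 0.128]
tool_rot: [0.001, 0.573, 0.819, 0.001]
contact_force: [0.1, 0.2, -0.0]
gripper_width: 0.355
t 25.03 pos [0.4197 0.2251 0.128 ] yawx 110.01 F [ 0.1  0.2 -0. ] w 0.0303
turn [ 0.0018  0.0005 -0.0033] shift now [ 0.0018 -0.0012  0.0206] shift after turn [ 0.0018 -0.0012  0.0206]
```

```bash
python3 -m creep '[[[0.002,0,-0.003,0.002,-0.001,0.008,0.03],[0,0,0,0,0,0.006,0.03],[0,0,0,0,0,0.004,0.03],[0,0,0,0,0,0.001,0.03],[0,0,0,0,0,0,0.03]]]'
python3 -c "
from h import *
go(.4180,.2264,.1074,110.2)
pic(read_camera('wrist'),'w13.png')
"
```

```text
t: 25.45
eef_pos: [0.4181, 0.2271, 0.1075]
tool_rot: [0.0, 0.572, 0.82, 0.0]
contact_force: [0.5, 0.1, 0.1]
gripper_width: 0.352
t 25.45 pos [0.4181 0.2271 0.1075] yawx 110.22 F [0.5 0.1 0.1] w 0.0301
turn [0.0007 0.0002 0.0004] shift now [-0.0006 -0.0003  0.0001] shift after turn [-0.0006 -0.0003  0.0001]
```

View pics/w13.png

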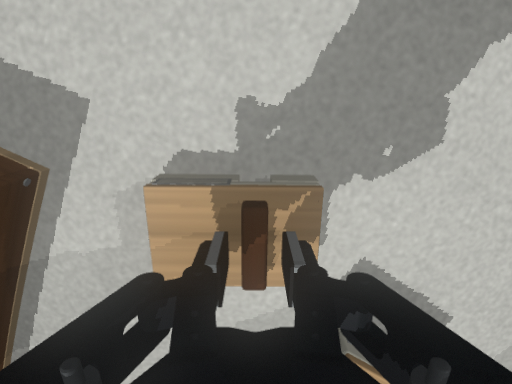

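```bash
python3 -m creep '[[[0,0,0,0,0,0,0.02],[0,0,0,0,0,0,0.008],[0,0,0,0,0,0,0.008],[0,0,0,0,0,0,0.008],[0,0,0,0,0,0,0.008]]]'
python3 -c "
from h import *
go(.418,.2265,.1074,110.2)
"
python3 -m creep '[[[0,0,0,0,0,-0.006,0.008],[0,0,0,0,0,-0.015,0.008],[0,0,0,0,0,-0.03,0.008],[0,0,0,0,0,-0.03,0.008],[0,0,0,0,0,-0.03,0.008],[0,0,0.05,0,0,-0.025,0.008],[0,0,0.1,0,0,-0.005,0.008],[0,0,0.1,0,0,0,0.008],[0,0,0.1,0,0,0,0.008],[0,0,0.07,0,0,0,0.008],[0,0,0.01,0,0,0,0.008],[0,0,0,0,0,0,0.008]]]'
python3 -c "
from h import *
go(.5482,.0236,.25,85)
c=read_camera('wrist');rect(c,.08,.092,(.38,.72,-.09,.12));barz(c,.5482,.0236,.052)
"
```

```text
t: 25.92
eef_pos: [0.4181, 0.227, 0.1081]
tool_rot: [0.0, 0.572, 0.82, 0.0]
contact_force: [1.0, 0.4, -1.6]
gripper_width: 0.142
t 25.92 pos [0.4181 0.227  0.1081] yawx 110.21 F [ 1.   0.4 -1.6] w 0.0121
turn [0.0009 0.0002 0.0001] shift now [-0.0004 -0.0003  0.0007] shift after turn [-0.0004 -0.0003  0.0007]
t: 26.92
eef_pos: [0.4165, 0.2256, 0.2609]
tool_rot: [-0.0, 0.74, 0.672, 0.001]
contact_force: [0.5, -0.4, -1.1]
gripper_width: 0.141
t 26.92 pos [0.4165 0.2256 0.2609] yawx 84.48 F [ 0.5 -0.4 -1.1] w 0.0120
turn [ 0.0012 -0.0017 -0.0091] shift now [-0.1885  0.1505  0.0107] shift after turn [-0.1898  0.1488  0.0109]
 2899 ctr 508.0 14.0 size 167.7 135.4 yaw long -4.17 z 0.0859
n 323 rect 543.0 24.7 mean [540.3  25.7  51.9] size 40.1 14.5 yaw -5.9 (+90: 84.1)
```

```bash
python3 -m creep '[[[0,0,-0.009,-0.012,0.01,0,0.008],[0,0,0,-0.027,0.021,0,0.008],[0,0,0,-0.027,0.021,0,0.008],[0,0,0,-0.027,0.021,0,0.008],[0,0,0,-0.027,0.021,0,0.008],[0,0,0,-0.025,0.02,0,0.008],[0,0,0,-0.02,0.016,0.005,0.008],[0,0,0,-0.012,0.01,0.01,0.008],[0,0,0,-0.006,0.005,0.01,0.008],[0,0,0,-0.002,0.002,0.005,0.008],[0,0,0,0,0,0,0.008]]]'
python3 -c "
from h import *
go(.5482,.0236,.19,85)
"
```

```text
t: 27.88
eef_pos: [0.553, 0.023, 0.2278]
tool_rot: [-0.001, 0.727, 0.687, 0.0]
contact_force: [0.5, 0.1, -0.8]
gripper_width: 0.138
t 27.88 pos [0.553  0.023  0.2278] yawx 86.71 F [ 0.5  0.1 -0.8] w 0.0118
turn [-0.0016 -0.0018  0.0299] shift now [ 0.0003 -0.0048  0.0378] shift after turn [ 0.0002 -0.0048  0.0378]
```

```bash
python3 -m creep '[[[-0.002,-0.002,0.03,0,-0.004,0.01,0.008],[0,0,0,0,-0.001,0.015,0.008],[0,0,0,0,0,0.01,0.008],[0,0,0,0,0,0.003,0.008],[0,0,0,0,0,0,0.008]]]'
python3 -c "
from h import *
go(.5482,.0236,.18,85)
"
```

```text
t: 28.3
eef_pos: [0.5455, 0.0297, 0.1882]
tool_rot: [-0.002, 0.734, 0.679, 0.0]
contact_force: [-0.3, -1.0, 0.0]
gripper_width: 0.14
t 28.30 pos [0.5455 0.0297 0.1882] yawx 85.51 F [-0.3 -1.   0. ] w 0.0119
turn [-0.0027 -0.0026  0.0088] shift now [-0.0059  0.0032  0.0082] shift after turn [-0.0059  0.0032  0.0082]
```

```bash
python3 -m creep '[[[-0.002,-0.002,0.009,-0.005,0.003,0.004,0.008],[0,0,0,-0.001,0,0.004,0.008],[0,0,0,0,0,0.0,0.008],[0,0,0,0,0,0,0.008]]]'
python3 -c "
from h import *
go(.5482,.0236,.17,85)
"
```

```text
t: 28.63
eef_pos: [0.549, 0.0245, 0.181]
tool_rot: [-0.0, 0.737, 0.676, 0.001]
contact_force: [0.1, -0.2, -1.1]
gripper_width: 0.141
t 28.63 pos [0.549  0.0245 0.181 ] yawx 85.10 F [ 0.1 -0.2 -1.1] w 0.0121
turn [ 0.0014 -0.0015  0.0017] shift now [-0.001  -0.0007  0.011 ] shift after turn [-0.001  -0.0007  0.011 ]
```

```bash
python3 -m creep '[[[0.001,-0.001,0.001,-0.001,-0.0005,0.003,0.008],[0,0,0,0,0,0.005,0.008],[0,0,0,0,0,0.006,0.008],[0,0,0,0,0,0.006,0.008],[0,0,0,0,0,0.004,0.008],[0,0,0,0,0,0.002,0.008],[0,0,0,0,0,0,0.008]]]'
python3 -c "
from h import *
go(.5482,.0236,.1456,85)
"
```

```text
t: 29.22
eef_pos: [0.5488, 0.0234, 0.1528]
tool_rot: [0.0, 0.737, 0.676, 0.001]
contact_force: [-0.8, -0.2, -2.1]
gripper_width: 0.138
t 29.22 pos [0.5488 0.0234 0.1528] yawx 85.01 F [-0.8 -0.2 -2.1] w 0.0118
turn [ 0.0014 -0.0008  0.0003] shift now [ 0.0002 -0.0006  0.0072] shift after turn [ 0.0002 -0.0006  0.0072]
```

Past the bar's top; seat, release, rise.

```bash
python3 -m creep '[[[0,0,0,0,0,0.004,0.008],[0,0,0,0,0,0.003,0.008],[0,0,0,0,0,0.001,0.008],[0,0,0,0,0,0.001,0.008],[0,0,0,0,0,0,0.008],[0,0,0,0,0,0,0.028],[0,0,0,0,0,0,0.028],[0,0,0,0,0,0,0.028]]]'
python3 -m creep '[[[0,0,0,0,0,-0.01,0.028],[0,0,0,0,0,-0.025,0.028],[0,0,0,0,0,-0.035,0.028],[0,0,0,0,0,-0.035,0.028],[0,0,0,0,0,-0.015,0.028],[0,0,0,0,0,0,0.028]]]'
python3 -c "
from h import *
c=read_camera('wrist');pic(c,'w14.png');barz(c,.5485,.023,.082);tins();barz(c,.501,.348,.074)
go(.5015,.348,.25,76)
"
```

```text
t: 29.88
eef_pos: [0.55, 0.0234, 0.1467]
tool_rot: [0.001, 0.737, 0.676, 0.002]
contact_force: [-0.3, 0.1, 0.3]
gripper_width: 0.326
t: 30.38
eef_pos: [0.5488, 0.023, 0.2728]
tool_rot: [-0.0, 0.737, 0.675, 0.0]
contact_force: [0.0, 0.2, -0.3]
gripper_width: 0.326
n 717 rect 548.5 24.0 mean [547.5  24.3  82.2] size 49.3 13.6 yaw -4.6 (+90: 85.4)
px [143. 237.] zl 0.06 z 0.061 ctr [0.4985 0.3377] size 61 98 yaw -15.1 bar [0.5005 0.3482] baroff 0.0107 96
px [257. 190.] zl 0.06 z 0.067 ctr [0.6166 0.0064] size 105 130 yaw -5.0 bar [ 0.637  -0.0087] baroff -0.0132 380Traceback (most recent call last):
  File "<string>", line 3, in <module>
    c=read_camera('wrist');pic(c,'w14.png');barz(c,.5485,.023,.082);tins();barz(c,.501,.348,.074)
                                                                           ~~~~^^^^^^^^^^^^^^^^^^
  File "h.py", line 88, in barz
    k=1+np.argmax(st[1:,4]);P=W[(l==k).ravel()]
        ~~~~~~~~~^^^^^^^^^^
    return _wrapfunc(a, 'argmax', axis=axis, out=out, **kwds)
    return bound(*args, **kwds)
ValueError: attempt to get argmax of an empty sequence
```

View pics/w14.png

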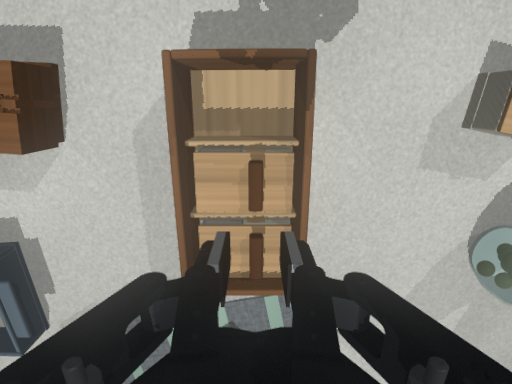

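```bash
python3 -m creep '[[[0,0,0.08,0,0,0,0.03],[0,0,0.077,0,0,0,0.03],[0,0,0,0.015,-0.006,0,0.03],[0,0,0,0.03,-0.013,0,0.03],[0,0,0,0.035,-0.014,0,0.03],[0,0,0,0.035,-0.014,0,0.03],[0,0,0,0.035,-0.014,0,0.03],[0,0,0,0.035,-0.014,0,0.03],[0,0,0,0.035,-0.014,0,0.03],[0,0,0,0.03,-0.012,0,0.03],[0,0,0,0.02,-0.008,0,0.03],[0,0,0,0.01,-0.004,0,0.03],[0,0,0,0.004,-0.002,0,0.03],[0,0,0,0,0,0,0.03]]]'
python3 -c "
from h import *
c=read_camera('wrist');pic(c,'w15.png')
go(.5015,.348,.1374,76)
barz(c,.501,.348,.074)
"
```

```text
t: 31.65
eef_pos: [0.4963, 0.3331, 0.2448]
tool_rot: [-0.004, 0.793, 0.609, -0.021]
contact_force: [0.6, -0.3, 0.5]
gripper_width: 0.348
t 31.70 pos [0.4965 0.3321 0.2447] yawx 75.07 F [-0.2  0.3 -1.3] w 0.0304
turn [-0.0316  0.028  -0.0168] shift now [0.0197 0.0041 0.1067] shift after turn [0.0167 0.001  0.1073]
n 214 rect 504.8 385.0 mean [506.1 384.   73.9] size 33.1 6.1 yaw -12.1 (+90: 77.9)
```

View pics/w15.png

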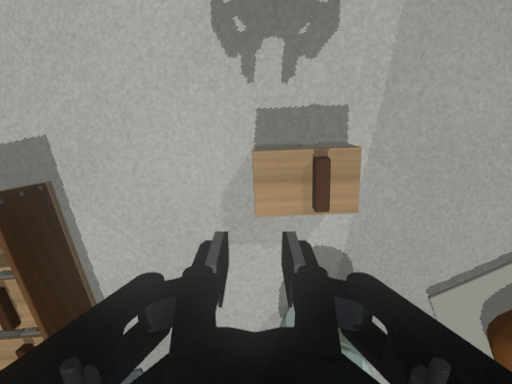

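```bash
python3 -c "
from h import *
tins()
c=read_camera('wrist')
barz(c,.501,.395,.074,r=.06)
"
```

```text
n 883 rect 498.4 390.6 mean [497.4 390.3  74.2] size 48.7 14.4 yaw -12.5 (+90: 77.5)
```

```bash
python3 -m creep '[[[-0.03,0.028,-0.037,0.01,-0.002,0.005,0.03],[0,0,0,0.02,-0.004,0.01,0.03],[0,0,0,0.015,-0.003,0.01,0.03],[0,0,0,0.006,-0.001,0.01,0.03],[0,0,0,0.002,0,0.005,0.03],[0,0,0,0,0,0,0.03]]]'
python3 -c "
from h import *
c=read_camera('wrist')
go(.4985,.3905,.1374,77.3)
barz(c,.4985,.39,.074,r=.05)
"
```

```text
t: 32.3
eef_pos: [0.5063, 0.3757, 0.2046]
tool_rot: [0.002, 0.787, 0.617, 0.001]
contact_force: [-0.2, 0.7, -0.2]
gripper_width: 0.357
t 32.35 pos [0.5064 0.3753 0.2049] yawx 76.14 F [ 0.  -1.3 -1.4] w 0.0299
turn [ 0.0054  0.0007 -0.0202] shift now [ 0.013  -0.0116  0.0674] shift after turn [ 0.0131 -0.011   0.0675]
n 1167 rect 497.8 390.4 mean [496.8 390.7  74.3] size 49.6 13.5 yaw -12.4 (+90: 77.6)
```

```bash
python3 -m creep '[[[0.005,0.001,-0.02,0.009,-0.008,0.01,0.03],[0,0,0,0.003,-0.002,0.01,0.03],[0,0,0,0,0,0.01,0.03],[0,0,0,0,0,0.003,0.03],[0,0,0,0,0,0,0.03]]]'
python3 -c "
from h import *
go(.4982,.3905,.1374,77.5)
"
```

```text
t: 32.77
eef_pos: [0.4995, 0.3886, 0.169]
tool_rot: [0.0, 0.781, 0.624, 0.0]
contact_force: [-0.5, 0.0, -0.7]
gripper_width: 0.354
t 32.77 pos [0.4995 0.3886 0.169 ] yawx 77.29 F [-0.5  0.  -0.7] w 0.0302
turn [ 0.0004  0.0001 -0.0037] shift now [ 0.0015 -0.0017  0.0316] shift after turn [ 0.0015 -0.0017  0.0316]
```

```bash
python3 -m creep '[[[0,0,-0.003,0.001,-0.001,0.007,0.03],[0,0,0,0,0,0.009,0.03],[0,0,0,0,0,0.008,0.03],[0,0,0,0,0,0.004,0.03],[0,0,0,0,0,0.001,0.03],[0,0,0,0,0,0,0.03]]]'
python3 -c "
from h import *
go(.4982,.3905,.1374,77.5)
pic(read_camera('wrist'),'w16.png')
"
```

```text
t: 33.27
eef_pos: [0.4989, 0.389, 0.1364]
tool_rot: [0.001, 0.78, 0.625, -0.0]
contact_force: [-0.4, 0.0, 0.2]
gripper_width: 0.344
t 33.27 pos [0.4989 0.389  0.1364] yawx 77.42 F [-0.4  0.   0.2] w 0.0294
turn [ 0.0003  0.0012 -0.0013] shift now [ 0.0013 -0.001  -0.001 ] shift after turn [ 0.0013 -0.001  -0.001 ]
```

View pics/w16.png

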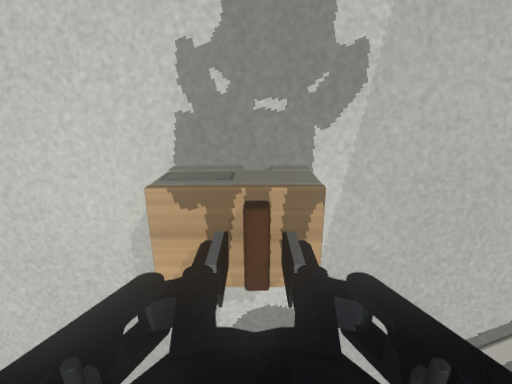

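```bash
python3 -m creep '[[[0,0,0,0.001,-0.001,-0.001,0.02],[0,0,0,0,0,0,0.008],[0,0,0,0,0,0,0.008],[0,0,0,0,0,0,0.008],[0,0,0,0,0,0,0.008]]]' 80
python3 -c "
from h import *
go(.4982,.3905,.1374,77.5)
"
python3 -m creep '[[[0,0,0,0,0,-0.006,0.008],[0,0,0,0,0,-0.015,0.008],[0,0,0,0,0,-0.03,0.008],[0,0,0,0,0,-0.03,0.008],[0,0,-0.044,0,0,-0.03,0.008],[0,0,-0.044,0,0,-0.02,0.008],[0,0,-0.044,0,0,-0.005,0.008],[0,0,0,0,0,0,0.008]]]'
python3 -c "
from h import *
go(.4708,.0302,.27,85)
"
```

```text
t: 33.73
eef_pos: [0.498, 0.3903, 0.1384]
tool_rot: [0.0, 0.78, 0.625, -0.0]
contact_force: [-0.4, -0.3, -3.6]
gripper_width: 0.133
t 33.73 pos [0.498  0.3903 0.1384] yawx 77.42 F [-0.4 -0.3 -3.6] w 0.0113
turn [ 0.0004  0.001  -0.0014] shift now [0.0003 0.0002 0.001 ] shift after turn [0.0003 0.0002 0.001 ]
t: 34.4
eef_pos: [0.4962, 0.3888, 0.2799]
tool_rot: [0.001, 0.736, 0.677, -0.004]
contact_force: [0.2, -0.1, -3.1]
gripper_width: 0.13
t 34.40 pos [0.4962 0.3888 0.2799] yawx 85.30 F [ 0.2 -0.1 -3.1] w 0.0111
turn [-0.0042  0.0065  0.0051] shift now [-0.3594  0.0041  0.0123] shift after turn [-0.3595  0.0059  0.0099]
```

```bash
python3 -m creep '[[[0,0,0.005,-0.015,0,0,0.008],[0,0,0,-0.03,0.001,0,0.008],[0,0,0,-0.035,0.001,0,0.008],[0,0,0,-0.035,0.001,0,0.008],[0,0,0,-0.035,0.001,0,0.008],[0,0,0,-0.035,0.001,0,0.008],[0,0,0,-0.035,0.001,0,0.008],[0,0,0,-0.035,0,0,0.008],[0,0,0,-0.03,0,0,0.008],[0,0,0,-0.025,0,0,0.008],[0,0,0,-0.016,0,0,0.008],[0,0,0,-0.008,0,0,0.008],[0,0,0,-0.003,0,0,0.008],[0,0,0,0,0,0,0.008]]]'
python3 -c "
from h import *
go(.4708,.0302,.24,85)
"
```

```text
t: 35.57
eef_pos: [0.4588, 0.0316, 0.2725]
tool_rot: [-0.004, 0.745, 0.667, -0.011]
contact_force: [0.5, 0.8, -3.7]
gripper_width: 0.13
t 35.57 pos [0.4588 0.0316 0.2725] yawx 83.69 F [ 0.5  0.8 -3.7] w 0.0111
turn [-0.0202  0.0103 -0.023 ] shift now [0.0003 0.0127 0.0322] shift after turn [-0.0003  0.0121  0.0325]
```

```bash
python3 -m creep '[[[-0.02,0.01,-0.023,0,0.006,0.01,0.008],[0,0,0,0,0.004,0.01,0.008],[0,0,0,0,0.001,0.008,0.008],[0,0,0,0,0,0.002,0.008],[0,0,0,0,0,0,0.008]]]'
python3 -c "
from h import *
go(.4708,.0302,.22,85)
"
```

```text
t: 35.98
eef_pos: [0.4702, 0.0357, 0.2397]
tool_rot: [-0.001, 0.736, 0.677, -0.0]
contact_force: [0.1, 0.0, -3.3]
gripper_width: 0.13
t 35.98 pos [0.4702 0.0357 0.2397] yawx 85.29 F [ 0.1  0.  -3.3] w 0.0111
turn [-0.0018 -0.0011  0.0051] shift now [-0.0055  0.0011  0.0197] shift after turn [-0.0054  0.0011  0.0197]
```

```bash
python3 -m creep '[[[-0.002,-0.001,0.005,-0.0045,0.001,0.006,0.008],[0,0,0,-0.001,0,0.006,0.008],[0,0,0,0,0,0.004,0.008],[0,0,0,0,0,0,0.008],[0,0,0,0,0,0,0.008]]]'
python3 -c "
from h import *
go(.4708,.0302,.1464,85)
pic(read_camera('scene'),'s17.png',(200,120,400,260),4)
"
```

```text
t: 36.4
eef_pos: [0.4708, 0.031, 0.2218]
tool_rot: [-0.0, 0.737, 0.676, -0.0]
contact_force: [0.1, -0.1, -4.0]
gripper_width: 0.133
t 36.40 pos [0.4708 0.031  0.2218] yawx 85.06 F [ 0.1 -0.1 -4. ] w 0.0113
turn [-0.001   0.0003  0.001 ] shift now [-0.0008  0.0002  0.0754] shift after turn [-0.0008  0.0001  0.0754]
```

View pics/s17.png

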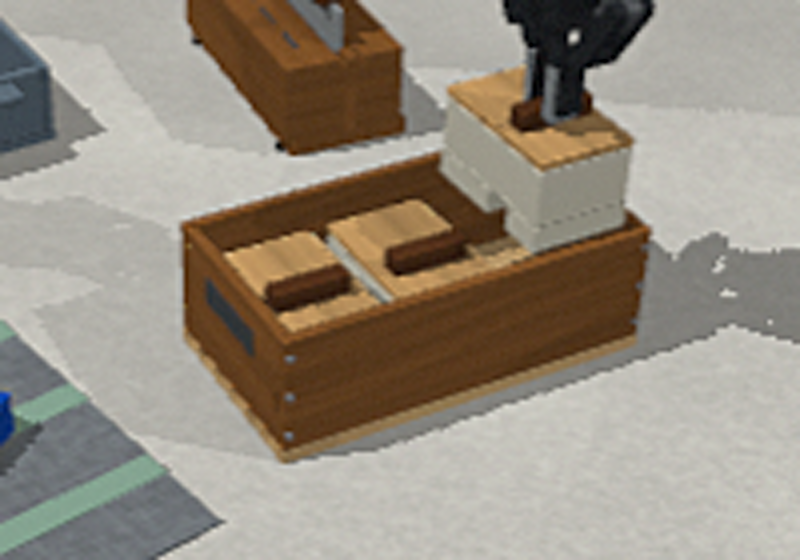

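```bash
python3 -m creep '[[[-0.001,0,0.001,-0.001,0,0.006,0.008],[0,0,0,0,0,0.009,0.008],[0,0,0,0,0,0.01,0.008],[0,0,0,0,0,0.01,0.008],[0,0,0,0,0,0.01,0.008],[0,0,0,0,0,0.008,0.008],[0,0,0,0,0,0.003,0.008],[0,0,0,0,0,0,0.008]]]'
python3 -c "
from h import *
go(.4708,.0302,.1464,85)
"
```

```text
t: 37.12
eef_pos: [0.4714, 0.0299, 0.1615]
tool_rot: [0.001, 0.737, 0.675, 0.001]
contact_force: [0.1, -0.2, -3.3]
gripper_width: 0.13
t 37.12 pos [0.4714 0.0299 0.1615] yawx 84.98 F [ 0.1 -0.2 -3.3] w 0.0111
turn [ 0.0029 -0.0007 -0.0004] shift now [ 0.0002 -0.0006  0.0151] shift after turn [ 0.0002 -0.0006  0.0151]
```

```bash
python3 -m creep '[[[0.002,0,0,0,0,0.006,0.008],[0,0,0,0,0,0.005,0.008],[0,0,0,0,0,0.003,0.008],[0,0,0,0,0,0.001,0.008],[0,0,0,0,0,0.001,0.008],[0,0,0,0,0,0.001,0.008],[0,0,0,0,0,0,0.008]]]'
python3 -c "
from h import *
go(.4708,.0302,.1464,85)
"
```

```text
t: 37.7
eef_pos: [0.4725, 0.0301, 0.1467]
tool_rot: [-0.0, 0.738, 0.675, 0.002]
contact_force: [-0.7, 0.8, -3.0]
gripper_width: 0.132
t 37.70 pos [0.4725 0.0301 0.1467] yawx 84.95 F [-0.7  0.8 -3. ] w 0.0113
turn [ 0.0021 -0.0024 -0.001 ] shift now [-0.0001 -0.0017  0.0003] shift after turn [-0.     -0.0017  0.0003]
```

```bash
python3 -m creep '[[[0,0,0,0,-0.001,0.001,0.008],[0,0,0,0,0,0.001,0.008],[0,0,0,0,0,0,0.008],[0,0,0,0,0,0,0.028],[0,0,0,0,0,0,0.028],[0,0,0,0,0,0,0.028]]]'
python3 -m creep '[[[0,0,0,0,0,-0.01,0.028],[0,0,0,0,0,-0.025,0.028],[0,0,0,0,0,-0.03,0.028],[0,0,0,0,0,-0.03,0.028],[0,0,0,0,0,-0.025,0.028],[0,0,0,0,0,-0.015,0.028],[0,0,0,0,0,0,0.028]]]'
python3 -c "
from h import *
c=read_camera('wrist');pic(c,'w18.png');barz(c,.4708,.03,.082);barz(c,.5485,.023,.082);barz(c,.6265,.017,.082);pic(read_camera('scene'),'s18.png',(200,120,400,260),4)
t=read_camera('top')
rect(c,.060,.078,(.3,.6,-.42,-.17),'block')
rect(t,.060,.078,(.3,.6,-.42,-.17),'block')
rect(t,.104,.13,(.3,.6,-.42,-.17),'handle')
go(.4708,.0302,.1464,85)
"
```

```text
t: 38.2
eef_pos: [0.4734, 0.0304, 0.1468]
tool_rot: [0.001, 0.738, 0.675, 0.004]
contact_force: [0.0, 0.0, -0.1]
gripper_width: 0.325
t: 38.78
eef_pos: [0.472, 0.0295, 0.2907]
tool_rot: [0.001, 0.738, 0.675, 0.003]
contact_force: [0.7, 0.3, -0.1]
gripper_width: 0.328
n 625 rect 473.1 31.3 mean [471.8  31.2  82.1] size 49.9 13.3 yaw -5.4 (+90: 84.6)
n 530 rect 548.7 24.3 mean [547.2  24.2  82.1] size 50.2 13.7 yaw -5.5 (+90: 84.5)
n 425 rect 627.1 17.7 mean [625.   17.9  82.2] size 51.0 13.5 yaw -4.9 (+90: 85.1)
block 3766 ctr 447.4 -230.1 size 90.7 61.1 yaw long -10.91 z 0.0702
block 1689 ctr 435.6 -299.3 size 200.7 91.2 yaw long 80.73 z 0.069
handle 351 ctr 431.9 -296.1 size 125.5 22.2 yaw long 80.13 z 0.1164
t 38.93 pos [0.4702 0.0294 0.2867] yawx 84.92 F [ 0.4 -0.5 -0.8] w 0.0281
turn [-0.0002 -0.001  -0.0014] shift now [0.0007 0.0005 0.1403] shift after turn [0.0008 0.0005 0.1403]
```

View pics/w18.png

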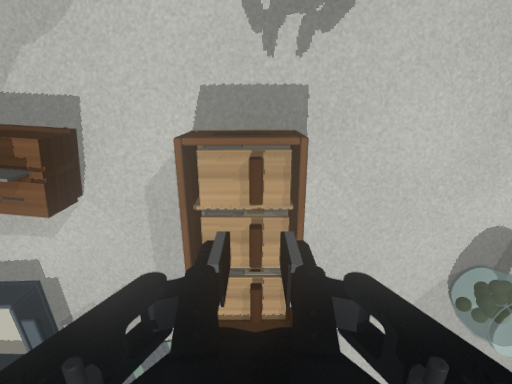

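View pics/s18.png

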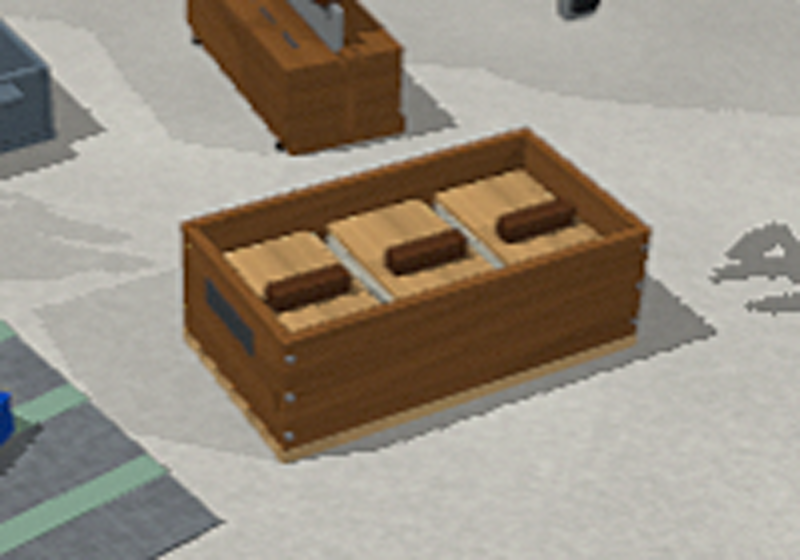

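```bash
python3 -c "
from h import *
print(get_obs()['q'].round(3))
go(.433,-.26,.3,-9.7);go(.433,-.26,.3,170.3)"
```

```text
[-0.361  0.157  0.186  2.056 -0.037  0.931  1.327]
t 38.93 pos [0.4702 0.0294 0.2867] yawx 84.92 F [ 0.4 -0.5 -0.8] w 0.0281
turn [-1.0000e-03 -6.0000e-04  1.6514e+00] shift now [-0.2916 -0.0115 -0.0136] shift after turn [ 0.0121  0.2915 -0.0133]
t 38.93 pos [0.4702 0.0294 0.2867] yawx 84.92 F [ 0.4 -0.5 -0.8] w 0.0281
turn [ 6.0000e-04 -1.0000e-03 -1.4902e+00] shift now [-0.2916 -0.0115 -0.0136] shift after turn [-0.0121 -0.2915 -0.0133]
```

```bash
python3 -m creep '[[[0,0,0.118,0,0,0,0.05],[0,0,0.118,0,0,0,0.05],[0,0,0.118,0,0,0,0.05],[0,0,0.118,0,0,0,0.05],[0,0,0.118,0,0,0,0.05],[0,0,0.118,0,0,0,0.05],[0,0,0.118,0,0,0,0.05],[0,0,0.118,0,0,0,0.05],[0,0,0.118,0,0,0,0.05],[0,0,0.118,0,0,0,0.05],[0,0,0.118,0,0,0,0.05],[0,0,0.118,0,0,0,0.05],[0,0,0.118,0,0,0,0.05],[0,0,0.1,0,0,0,0.05],[0,0,0.02,0,0,0,0.05],[0,0,0,0,0,0,0.05]]]' 80
python3 -c "
from h import *
go(.432,-.296,.28,-9.7)
print(get_obs()['q'].round(3))"
```

```text
t: 40.27
eef_pos: [0.4562, 0.027, 0.2631]
tool_rot: [0.011, 0.991, -0.128, -0.023]
contact_force: [0.3, -0.4, 0.3]
gripper_width: 0.584
t 40.27 pos [0.4562 0.027  0.2631] yawx -14.76 F [ 0.3 -0.4  0.3] w 0.0499
turn [ 0.0248  0.0432 -0.0877] shift now [ 0.0581  0.319  -0.0109] shift after turn [ 0.0306  0.3225 -0.0169]
[-0.547  0.19   0.395  2.096 -0.082  0.92  -0.362]
```

```bash
python3 -m creep '[[[0.025,0.043,-0.088,0,0,-0.01,0.05],[0,0,0,0.002,0.02,0,0.05],[0,0,0,0.003,0.033,0,0.05],[0,0,0,0.003,0.035,0,0.05],[0,0,0,0.003,0.035,0,0.05],[0,0,0,0.003,0.035,0,0.05],[0,0,0,0.003,0.035,0,0.05],[0,0,0,0.003,0.035,0,0.05],[0,0,0,0.003,0.033,0,0.05],[0,0,0,0.003,0.025,0,0.05],[0,0,0,0.002,0.015,0,0.05],[0,0,0,0,0.008,0,0.05],[0,0,0,0,0.003,0,0.05],[0,0,0,0,0,0,0.05]]]'
python3 -c "
from h import *
go(.432,-.296,.28,-9.7)
c=read_camera('wrist');pic(c,'w19.png')
rect(c,.064,.076,(.3,.6,-.42,-.17),'block')
rect(c,.108,.13,(.3,.6,-.42,-.17),'handle')
"
```

```text
t: 41.43
eef_pos: [0.4282, -0.296, 0.2608]
tool_rot: [0.002, 0.997, -0.071, -0.012]
contact_force: [0.4, 0.1, 0.1]
gripper_width: 0.582
t 41.43 pos [ 0.4282 -0.296   0.2608] yawx -8.09 F [0.4 0.1 0.1] w 0.0497
turn [0.0052 0.0232 0.0282] shift now [ 0.0033 -0.0004 -0.0193] shift after turn [ 0.0038 -0.0006 -0.0192]
block 13983 ctr 435.4 -300.8 size 201.1 90.5 yaw long 79.95 z 0.0705
handle 3989 ctr 430.5 -298.5 size 128.5 22.3 yaw long 80.16 z 0.118
```

View pics/w19.png

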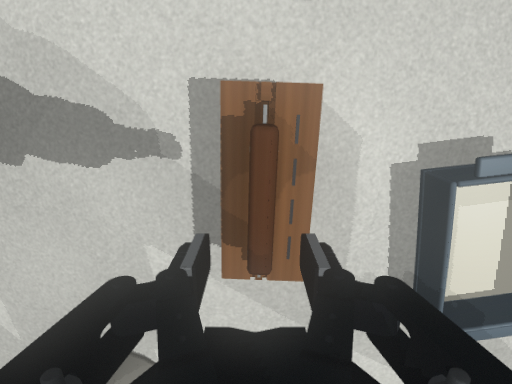

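```bash
python3 -m creep '[[[0.005,0.023,0.03,0.002,-0.002,0.015,0.05],[0,0,0,0,0,0.025,0.05],[0,0,0,0,0,0.015,0.05],[0,0,0,0,0,0.005,0.05],[0,0,0,0,0,0,0.05]]]'
python3 -c "
from h import *
go(.4305,-.2985,.157,-9.85)
"
```

```text
t: 41.9
eef_pos: [0.433, -0.2861, 0.1988]
tool_rot: [-0.002, 0.997, -0.08, 0.001]
contact_force: [0.4, -0.0, 0.1]
gripper_width: 0.587
t 41.90 pos [ 0.433  -0.2861  0.1988] yawx -9.20 F [ 0.4 -0.   0.1] w 0.0502
turn [-0.0044 -0.0019  0.0114] shift now [-0.0006  0.0128  0.0417] shift after turn [-0.0004  0.0126  0.0418]
```

```bash
python3 -m creep '[[[-0.004,-0.002,0.011,0,0.01,0.006,0.05],[0,0,0,0,0.003,0.01,0.05],[0,0,0,0,0,0.01,0.05],[0,0,0,0,0,0.005,0.05],[0,0,0,0,0,0,0.05]]]'
python3 -c "
from h import *
go(.4305,-.2985,.157,-9.85)
"
```

```text
t: 42.32
eef_pos: [0.4328, -0.299, 0.1669]
tool_rot: [0.0, 0.996, -0.084, 0.002]
contact_force: [-0.2, 0.5, -0.3]
gripper_width: 0.584
t 42.32 pos [ 0.4328 -0.299   0.1669] yawx -9.68 F [-0.2  0.5 -0.3] w 0.0498
turn [-0.0001 -0.0031  0.003 ] shift now [-0.0024 -0.0001  0.0099] shift after turn [-0.0023 -0.0001  0.0099]
```

```bash
python3 -m creep '[[[0,-0.003,0.003,-0.002,0,0.005,0.05],[0,0,0,0,0,0.004,0.05],[0,0,0,0,0,0.001,0.05],[0,0,0,0,0,0,0.04]]]'
python3 -c "
from h import *
go(.4305,-.2985,.157,-9.85)
pic(read_camera('wrist'),'w20.png')
pic(read_camera('scene'),'s20.png',(200,60,340,180),5)
"
```

```text
t: 42.65
eef_pos: [0.4305, -0.2989, 0.1559]
tool_rot: [-0.0, 0.996, -0.086, -0.0]
contact_force: [0.2, 0.4, 0.3]
gripper_width: 0.471
t 42.65 pos [ 0.4305 -0.2989  0.1559] yawx -9.91 F [0.2 0.4 0.3] w 0.0402
turn [-0.0001  0.0004 -0.001 ] shift now [-0.0001 -0.0004 -0.0011] shift after turn [-0.0001 -0.0004 -0.0011]
```

View pics/w20.png

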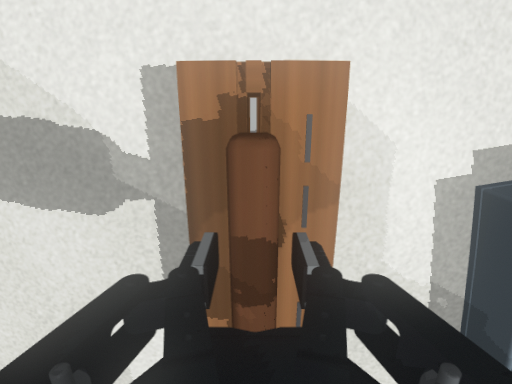

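View pics/s20.png

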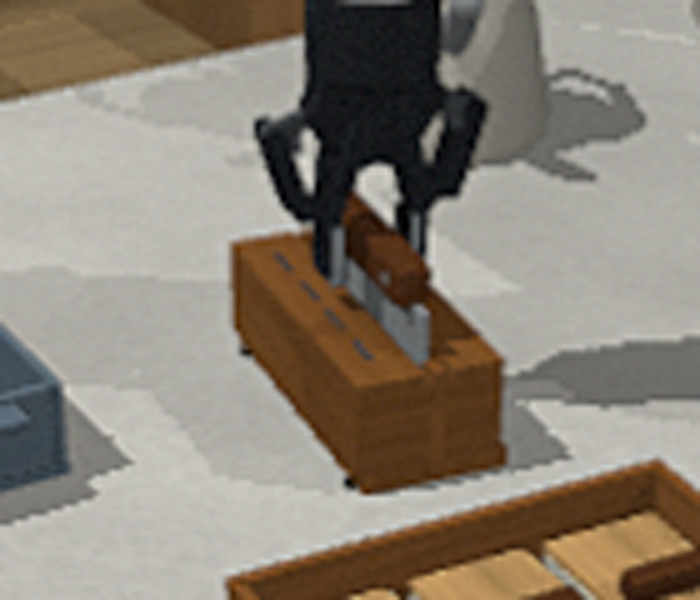

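```bash
python3 -m creep '[[[0,0,0,0,0,0,0.03],[0,0,0,0,0,0,0.018],[0,0,0,0,0,0,0.018],[0,0,0,0,0,0,0.018],[0,0,0,0,0,0,0.018],[0,0,0,0,0,0,0.018]]]' 80
python3 -c "
from h import *
go(.4305,-.2985,.156,-9.85)
rect(read_camera('wrist'),.108,.13,(.3,.6,-.42,-.17),'handle')
"
python3 -m creep '[[[0,0,0,0,0,-0.003,0.018],[0,0,0,0,0,-0.006,0.018],[0,0,0,0,0,-0.01,0.018],[0,0,0,0,0,-0.01,0.018],[0,0,0,0,0,-0.01,0.018],[0,0,0,0,0,-0.005,0.018],[0,0,0,0,0,0,0.018]]]'
python3 -c "
from h import *
go(.4305,-.2985,.157,-9.85)
"
```

```text
t: 43.25
eef_pos: [0.4308, -0.2987, 0.1568]
tool_rot: [-0.0, 0.996, -0.086, 0.0]
contact_force: [0.3, 0.0, -1.8]
gripper_width: 0.246
t 43.25 pos [ 0.4308 -0.2987  0.1568] yawx -9.88 F [ 0.3  0.  -1.8] w 0.0210
turn [-0.0002 -0.0007 -0.0006] shift now [-0.0003 -0.0002  0.0008] shift after turn [-0.0003 -0.0002  0.0008]
handle 11347 ctr 433.9 -282.6 size 88.1 67.8 yaw long -66.59 z 0.1182
t: 43.88
eef_pos: [0.4307, -0.299, 0.2061]
tool_rot: [0.0, 0.996, -0.086, 0.001]
contact_force: [0.8, 0.4, -2.1]
gripper_width: 0.245
t 43.88 pos [ 0.4307 -0.299   0.2061] yawx -9.91 F [ 0.8  0.4 -2.1] w 0.0209
turn [-0.0001 -0.0013 -0.001 ] shift now [-0.0004 -0.0004  0.0491] shift after turn [-0.0003 -0.0005  0.0491]
```

```bash
python3 -m creep '[[[0,0,0,0,0,-0.01,0.018],[0,0,0,0,0,-0.02,0.018],[0,0,0,0,0,-0.025,0.018],[0,0,-0.043,0,0,-0.015,0.018],[0,0,-0.042,0,0,-0.003,0.018],[0,0,0,0.008,-0.012,0,0.018],[0,0,0,0.016,-0.027,0,0.018],[0,0,0,0.019,-0.032,0,0.018],[0,0,0,0.019,-0.032,0,0.018],[0,0,0,0.019,-0.032,0,0.018],[0,0,0,0.019,-0.032,0,0.018],[0,0,0,0.019,-0.032,0,0.018],[0,0,0,0.019,-0.032,0,0.018],[0,0,0,0.018,-0.03,0,0.018],[0,0,0,0.015,-0.025,0,0.018],[0,0,0,0.01,-0.016,0,0.018],[0,0,0,0.006,-0.009,0,0.018],[0,0,0,0.003,-0.004,0,0.018],[0,0,0,0,0,0,0.018]]]'
python3 -c "
from h import *
go(.6521,.0022,.26,-5)
pic(read_camera('scene'),'s21.png',(160,60,400,260),3.3)
pic(read_camera('wrist'),'w21.png')
"
```

```text
t: 45.47
eef_pos: [0.6539, 0.0094, 0.292]
tool_rot: [0.001, 0.999, -0.047, 0.001]
contact_force: [0.2, -0.2, -2.0]
gripper_width: 0.244
t 45.47 pos [0.6539 0.0094 0.292 ] yawx -5.39 F [ 0.2 -0.2 -2. ] w 0.0209
turn [ 0.0019 -0.003  -0.0068] shift now [-0.0012  0.0072  0.032 ] shift after turn [-0.0011  0.0073  0.032 ]
```

View pics/s21.png

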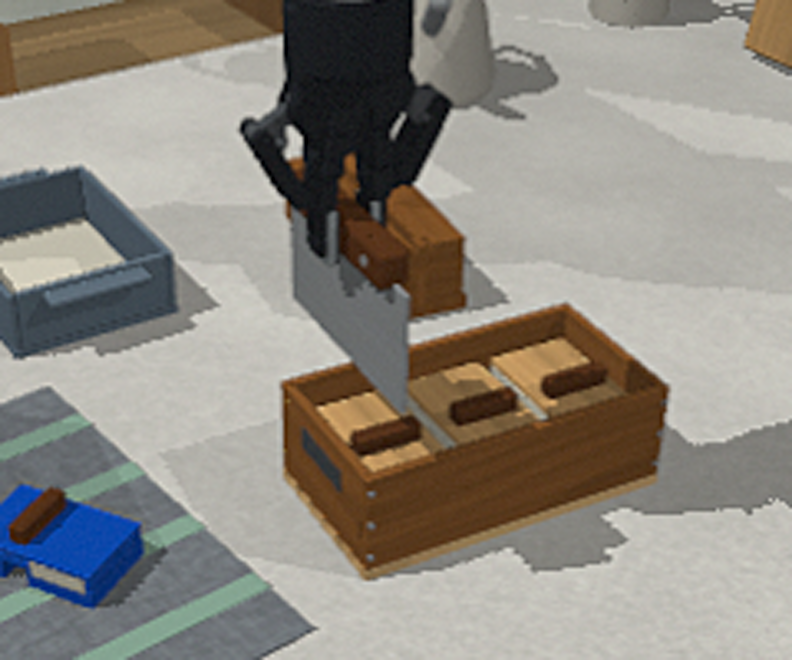

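View pics/w21.png

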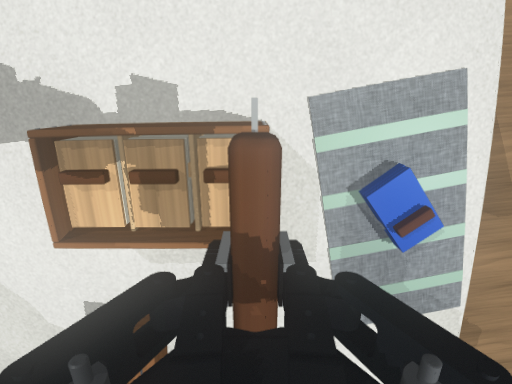

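```bash
python3 -m creep '[[[0.002,-0.003,-0.007,-0.001,0.005,0.01,0.018],[0,0,0,0,0.002,0.012,0.018],[0,0,0,0,0,0.01,0.018],[0,0,0,0,0,0.006,0.018],[0,0,0,0,0,0.002,0.018],[0,0,0,0,0,0,0.018]]]'
python3 -c "
from h import *
go(.6521,.0022,.2308,-5)
"
```

```text
t: 46.07
eef_pos: [0.6475, -0.009, 0.2475]
tool_rot: [0.002, 0.999, -0.05, -0.002]
contact_force: [-0.8, -0.2, -2.3]
gripper_width: 0.243
t 46.07 pos [ 0.6475 -0.009   0.2475] yawx -5.74 F [-0.8 -0.2 -2.3] w 0.0208
turn [ 0.0033  0.0035 -0.0129] shift now [ 0.0035 -0.0116  0.0167] shift after turn [ 0.0036 -0.0115  0.0167]
```

```bash
python3 -m creep '[[[0.003,0.003,-0.013,0.003,-0.009,0.003,0.018],[0,0,0,0.001,-0.002,0.004,0.018],[0,0,0,0,0,0.004,0.018],[0,0,0,0,0,0.002,0.018],[0,0,0,0,0,0,0.018]]]'
python3 -c "
from h import *
go(.6521,.0022,.2308,-5)
"
```

```text
t: 46.48
eef_pos: [0.6536, 0.0036, 0.2334]
tool_rot: [-0.0, 0.999, -0.042, 0.0]
contact_force: [-0.3, -0.6, -1.6]
gripper_width: 0.247
t 46.48 pos [0.6536 0.0036 0.2334] yawx -4.84 F [-0.3 -0.6 -1.6] w 0.0211
turn [-0.0007 -0.0005  0.0028] shift now [-0.0014  0.0016  0.0026] shift after turn [-0.0014  0.0016  0.0026]
```

```bash
for i in 1; do python3 -m creep '[[[0,0,0,0,0.001,0.001,0.018],[0,0,0,0,0,0.001,0.018],[0,0,0,0,0,0.001,0.018],[0,0,0,0,0,0.001,0.018]]]'; done
python3 -c "
from h import *
go(.6521,.0022,.2308,-5)
"
```

```text
t: 46.82
eef_pos: [0.6541, 0.0029, 0.2307]
tool_rot: [-0.001, 0.999, -0.042, 0.001]
contact_force: [-4.2, 0.2, 9.3]
gripper_width: 0.247
t 46.82 pos [0.6541 0.0029 0.2307] yawx -4.81 F [-4.2  0.2  9.3] w 0.0211
turn [-0.0015 -0.0019  0.0033] shift now [-0.0019  0.0009 -0.0001] shift after turn [-0.0019  0.0009 -0.0001]
```

```bash
python3 -m creep '[[[0,0,0,0,0,0.001,0.018],[0,0,0,0,0,0.001,0.018],[0,0,0,0,0,0.001,0.018],[0,0,0,-0.002,0.001,0.001,0.018],[0,0,0,-0.003,0,0.001,0.018],[0,0,0,-0.004,0,0.001,0.018],[0,0,0,-0.005,0,0.001,0.018],[0,0,0,-0.005,0,0.001,0.018]]]'
python3 -c "
from h import *
go(.5475,.0114,.2308,-5)
"
```

```text
t: 47.48
eef_pos: [0.6405, 0.0029, 0.2306]
tool_rot: [-0.002, 0.999, -0.042, 0.011]
contact_force: [3.2, 0.0, 5.7]
gripper_width: 0.246
t 47.48 pos [0.6405 0.0029 0.2306] yawx -4.80 F [3.2 0.  5.7] w 0.0210
turn [-0.0043 -0.0209  0.0036] shift now [-0.0934 -0.0007 -0.0021] shift after turn [-0.0934 -0.0004 -0.0002]
```

```bash
python3 -m creep '[[[-0.002,-0.007,0.001,-0.006,0,0.001,0.018],[-0.001,-0.005,0,-0.006,0,0.001,0.018],[0,-0.003,0,-0.006,0,0.001,0.018],[0,-0.002,0,-0.006,0,0.001,0.018],[0,-0.002,0,-0.006,0,0.001,0.018],[0,-0.002,0,-0.006,0,0.001,0.018],[0,-0.002,0,-0.006,0,0.001,0.018],[0,-0.002,0,-0.006,0,0.001,0.018]]]'
python3 -c "
from h import *
go(.5475,.0114,.2308,-5)
"
```

```text
t: 48.15
eef_pos: [0.6006, 0.0051, 0.2306]
tool_rot: [-0.001, 0.999, -0.044, 0.015]
contact_force: [4.0, -0.6, 5.4]
gripper_width: 0.249
t 48.15 pos [0.6006 0.0051 0.2306] yawx -5.02 F [ 4.  -0.6  5.4] w 0.0213
turn [-0.0035 -0.0308 -0.0002] shift now [-0.0534 -0.0017 -0.0018] shift after turn [-0.0534 -0.0017 -0.0002]
```

```bash
python3 -m creep '[[[-0.002,-0.012,0,-0.006,0,0.001,0.018],[-0.001,-0.01,0,-0.006,0,0.001,0.018],[0,-0.008,0,-0.006,0,0.001,0.018],[0,-0.006,0,-0.006,0,0.001,0.018],[0,-0.005,0,-0.006,0,0.001,0.018],[0,-0.005,0,-0.006,0,0.001,0.018],[0,-0.005,0,-0.006,0,0.001,0.018],[0,-0.005,0,-0.006,0,0.001,0.018]]]'
python3 -c "
from h import *
go(.5475,.0114,.2308,-5)
pic(read_camera('scene'),'s22.png',(160,60,400,260),3.3)
"
```

```text
t: 48.82
eef_pos: [0.5607, 0.0075, 0.2306]
tool_rot: [-0.002, 0.999, -0.045, 0.004]
contact_force: [4.4, -0.1, 6.2]
gripper_width: 0.248
t 48.82 pos [0.5607 0.0075 0.2306] yawx -5.18 F [ 4.4 -0.1  6.2] w 0.0212
turn [-0.0037 -0.0088 -0.0031] shift now [-0.0135 -0.0027 -0.0003] shift after turn [-0.0135 -0.0027 -0.0002]
```

View pics/s22.png

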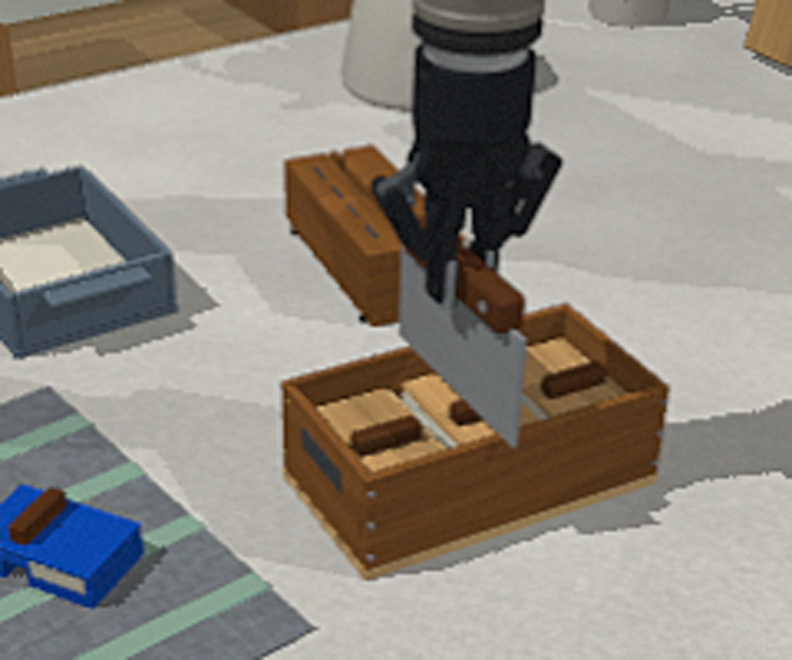

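```bash
python3 -m creep '[[[-0.001,-0.007,0,-0.006,-0.0005,0.001,0.018],[-0.001,-0.006,0,-0.006,-0.0005,0.001,0.018],[0,-0.005,0,-0.006,-0.0005,0.001,0.018],[0,-0.005,0,-0.006,-0.0005,0.001,0.018],[0,-0.005,0,-0.006,0,0.001,0.018],[0,-0.005,0,-0.006,0,0.001,0.018],[0,-0.005,0,-0.006,0,0.001,0.018],[0,-0.005,0,-0.006,0,0.001,0.018],[0,-0.005,0,-0.006,0,0.001,0.018],[0,-0.005,0,-0.006,0,0.001,0.018]]]'
python3 -c "
from h import *
go(.4429,.0206,.2308,-5)
"
```

```text
t: 49.7
eef_pos: [0.5102, 0.0124, 0.2306]
tool_rot: [-0.003, 0.999, -0.047, -0.002]
contact_force: [4.0, -0.8, 7.3]
gripper_width: 0.247
t 49.70 pos [0.5102 0.0124 0.2306] yawx -5.35 F [ 4.  -0.8  7.3] w 0.0211
turn [-0.0058  0.0041 -0.0061] shift now [-0.0678 -0.0019  0.0001] shift after turn [-0.0678 -0.0023 -0.0002]
```

```bash
python3 -m creep '[[[-0.003,-0.003,-0.003,-0.006,0,0.001,0.018],[-0.002,-0.004,-0.002,-0.006,0,0.001,0.018],[0,-0.004,0,-0.006,0,0.001,0.018],[0,-0.004,0,-0.006,0,0.001,0.018],[0,-0.004,0,-0.006,0,0.001,0.018],[0,-0.004,0,-0.006,0,0.001,0.018],[0,-0.004,0,-0.006,0,0.001,0.018],[0,-0.004,0,-0.006,0,0.001,0.018],[0,-0.004,0,-0.006,0,0.001,0.018],[0,-0.004,0,-0.006,0,0.001,0.018]]]'
python3 -c "
from h import *
go(.4429,.0206,.2308,-5)
"
```

```text
t: 50.53
eef_pos: [0.4612, 0.0161, 0.2306]
tool_rot: [-0.004, 0.999, -0.045, 0.0]
contact_force: [4.1, 0.0, 7.1]
gripper_width: 0.246
t 50.53 pos [0.4612 0.0161 0.2306] yawx -5.17 F [4.1 0.  7.1] w 0.0210
turn [-0.0071 -0.0003 -0.0029] shift now [-0.0187 -0.0028 -0.0002] shift after turn [-0.0187 -0.0029 -0.0002]
```

```bash
python3 -m creep '[[[-0.003,-0.004,-0.002,-0.006,0,0.001,0.018],[-0.002,-0.004,0,-0.005,0,0.001,0.018],[0,-0.004,0,-0.004,0,0.001,0.018],[0,-0.002,0,-0.002,0,0.001,0.018],[0,0,0,0,0,0.001,0.018],[0,0,0,0,0,0.001,0.018],[0,0,0,0,0,0.001,0.018],[0,0,0,0,0,0.001,0.018]]]'
python3 -c "
from h import *
go(.4429,.0206,.2308,-5)
c=read_camera('top');print(c is not None);pic(read_camera('scene'),'s23.png',(160,60,400,260),3.3)
"
```

```text
t: 51.2
eef_pos: [0.4488, 0.0169, 0.2304]
tool_rot: [-0.004, 0.999, -0.044, 0.004]
contact_force: [-0.7, 0.4, 16.8]
gripper_width: 0.246
t 51.20 pos [0.4488 0.0169 0.2304] yawx -5.06 F [-0.7  0.4 16.8] w 0.0210
turn [-0.0086 -0.0071 -0.001 ] shift now [-0.0062 -0.0031 -0.0004] shift after turn [-0.0062 -0.0031 -0.0004]
True
```

View pics/s23.png

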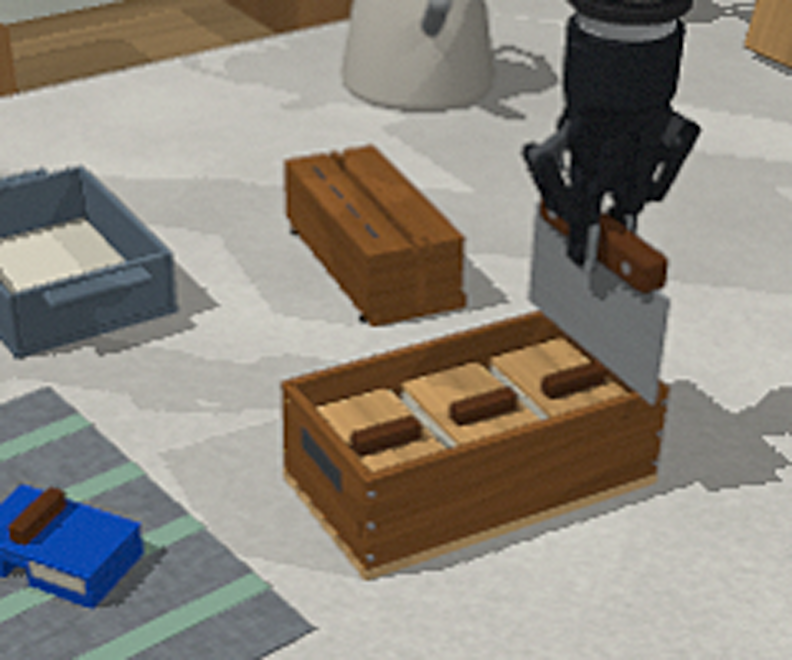

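```bash
python3 -m creep '[[[-0.003,-0.004,0,-0.004,0,0.0007,0.018],[-0.002,-0.004,0,-0.004,0,0.0007,0.018],[0,0,0,-0.001,0,0.0007,0.018],[0,0,0,0,0,0.0007,0.018],[0,0,0,0,0,0.0007,0.018],[0,0,0,0,0,0.0007,0.018]]]'
python3 -c "
from h import *
go(.4429,.0206,.2308,-5)
"
```

```text
t: 51.8
eef_pos: [0.4414, 0.0173, 0.2305]
tool_rot: [-0.003, 0.999, -0.044, 0.004]
contact_force: [-1.1, -0.6, 11.9]
gripper_width: 0.246
t 51.80 pos [0.4414 0.0173 0.2305] yawx -5.05 F [-1.1 -0.6 11.9] w 0.0210
turn [-0.0071 -0.0087 -0.0008] shift now [ 0.0012 -0.0034 -0.0003] shift after turn [ 0.0012 -0.0034 -0.0003]
```

```bash
python3 -m creep '[[[-0.004,-0.004,0,0,0,-0.006,0.018],[-0.003,-0.004,0,0,0,-0.015,0.018],[0,0,0,0,0,-0.02,0.018],[0,0,0,0,0,-0.015,0.018],[0,0,0,0,0,-0.005,0.018],[0,0,0,0,0,0,0.018]]]'
python3 - <<'E'
from h import *
go(.4354,-.3008,.28,-10)
o=get_obs();p=o['eef_pos'];q=o['tool_rot'];R=Rn.from_quat([q[1],q[2],q[3],q[0]])
c=read_camera('scene');W=cloud(c);L=R.inv().apply(W.reshape(-1,3)-p).reshape(W.shape)
s=(np.abs(L[...,0])<.02)&(np.abs(L[...,1])<.1)&(L[...,2]>.03)&(L[...,2]<.16)
P=L[s];print(len(P),P.min(0).round(4),P.max(0).round(4))
hsv=cv2.cvtColor(c["color"],cv2.COLOR_RGB2HSV)
b=s&(hsv[...,1]<50)&(L[...,2]>.08)&(np.abs(L[...,0])<.015)
B=L[b];print(len(B))
for lo in np.arange(.08,.15,.01):
    k=(B[:,2]>lo)&(B[:,2]<lo+.01)
    if k.sum()>5: print(round(lo,3),k.sum(),"x med",np.median(B[k,0]).round(4),"y",B[k,1].min().round(4),B[k,1].max().round(4))
w=read_camera('wrist');W=cloud(w).reshape(-1,3);L=R.inv().apply(W-p)
h=(np.abs(L[:,2]-.039)<.006)&(np.abs(L[:,0])<.016)&(np.abs(L[:,1])<.1)
print("handle",h.sum(),L[h].min(0).round(4),L[h].max(0).round(4),np.median(L[h],0).round(4))
E
```

```text
t: 52.3
eef_pos: [0.4314, 0.0156, 0.289]
tool_rot: [0.003, 0.999, -0.045, -0.01]
contact_force: [0.3, -0.7, -2.6]
gripper_width: 0.245
t 52.30 pos [0.4314 0.0156 0.289 ] yawx -5.12 F [ 0.3 -0.7 -2.6] w 0.0209
turn [0.0073 0.0204 0.0852] shift now [0.0324 0.3147 0.0104] shift after turn [0.0589 0.3109 0.009 ]
1761 [-0.0196 -0.0798  0.0301] [0.02   0.0837 0.1434]
1045
0.08 166 x med 0.0005 y -0.0796 0.0832
0.09 170 x med 0.0002 y -0.0796 0.0814
0.1 176 x med 0.0005 y -0.0792 0.0826
0.11 172 x med 0.0002 y -0.0797 0.0837
0.12 161 x med 0.0004 y -0.0786 0.0793
0.13 159 x med 0.0003 y -0.0798 0.0798
0.14 41 x med -0.0003 y -0.0794 0.0831
handle 10273 [-0.0159 -0.0646  0.033 ] [0.016  0.0296 0.045 ] [ 0.0004 -0.0228  0.0391]
```

```bash
python3 -m creep '[[[0.007,0.02,0.045,0,0,0,0.018],[0,0,0.04,0,0,0,0.018],[0,0,0,0.004,0.015,0,0.018],[0,0,0,0.006,0.03,0,0.018],[0,0,0,0.007,0.034,0,0.018],[0,0,0,0.007,0.034,0,0.018],[0,0,0,0.007,0.034,0,0.018],[0,0,0,0.007,0.034,0,0.018],[0,0,0,0.007,0.034,0,0.018],[0,0,0,0.006,0.03,0,0.018],[0,0,0,0.005,0.025,0,0.018],[0,0,0,0.003,0.015,0,0.018],[0,0,0,0.001,0.008,0,0.018],[0,0,0,0,0.003,0,0.018],[0,0,0,0,0,0,0.018]]]'
python3 -c "
from h import *
go(.4354,-.3008,.25,-10)
c=read_camera('wrist');pic(c,'w24.png')
rect(c,.064,.076,(.3,.6,-.42,-.17),'block')
rect(read_camera('scene'),.064,.076,(.3,.6,-.42,-.17),'block')
rect(read_camera('top'),.064,.076,(.3,.6,-.42,-.17),'block')
"
```

```text
t: 53.65
eef_pos: [0.428, -0.2958, 0.2704]
tool_rot: [0.002, 0.996, -0.086, -0.017]
contact_force: [-0.5, 0.0, -0.5]
gripper_width: 0.247
t 53.65 pos [ 0.428  -0.2958  0.2704] yawx -9.82 F [-0.5  0.  -0.5] w 0.0211
turn [0.0074 0.0335 0.0033] shift now [0.0088 0.0036 0.0202] shift after turn [0.0081 0.0037 0.0204]
block 8648 ctr 436.7 -293.0 size 184.6 91.1 yaw long 80.03 z 0.0705
block 1052 ctr 432.9 -300.4 size 206.0 92.1 yaw long 79.97 z 0.0722
block 1031 ctr 436.5 -298.3 size 197.6 89.9 yaw long 80.51 z 0.069
```

View pics/w24.png

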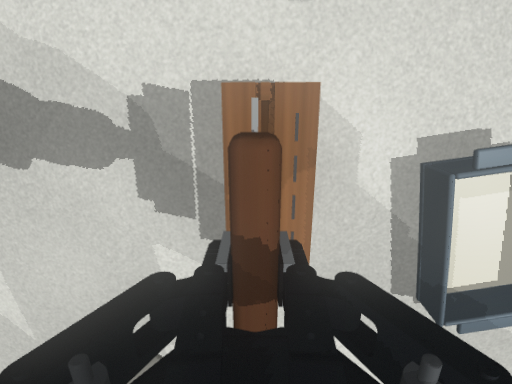

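```bash
python3 -m creep '[[[0.007,0.033,0.003,0.005,0.002,0.003,0.018],[0,0,0,0.001,0.001,0.003,0.018],[0,0,0,0,0,0,0.018],[0,0,0,0,0,0,0.018]]]'
python3 -c "
from h import *
go(.4354,-.3008,.23,-10)
"
```

```text
t: 54.13
eef_pos: [0.4357, -0.2935, 0.2645]
tool_rot: [-0.002, 0.997, -0.082, 0.0]
contact_force: [0.1, 1.0, -2.6]
gripper_width: 0.246
t 54.13 pos [ 0.4357 -0.2935  0.2645] yawx -9.41 F [ 0.1  1.  -2.6] w 0.0210
turn [-0.0035 -0.0006  0.0104] shift now [0.0009 0.0073 0.0345] shift after turn [0.001  0.0072 0.0345]
```

```bash
python3 -m creep '[[[-0.003,0,0.01,0.001,0.006,0.006,0.018],[0,0,0,0,0.001,0.008,0.018],[0,0,0,0,0,0.008,0.018],[0,0,0,0,0,0.002,0.018],[0,0,0,0,0,0,0.018]]]'
python3 -c "
from h import *
go(.4354,-.3008,.225,-10)
"
```

```text
t: 54.55
eef_pos: [0.4359, -0.2998, 0.2378]
tool_rot: [-0.0, 0.996, -0.086, -0.0]
contact_force: [0.6, 0.4, -1.6]
gripper_width: 0.249
t 54.55 pos [ 0.4359 -0.2998  0.2378] yawx -9.89 F [ 0.6  0.4 -1.6] w 0.0213
turn [-0.0005  0.001   0.002 ] shift now [-0.0003  0.0011  0.0128] shift after turn [-0.0003  0.0011  0.0128]
```

```bash
python3 -m creep '[[[0,0.001,0.002,0,0.001,0.004,0.018],[0,0,0,0,0,0.004,0.018],[0,0,0,0,0,0.002,0.018],[0,0,0,0,0,0,0.018],[0,0,0,0,0,0,0.018]]]'
python3 - <<'E'
from h import *
go(.4354,-.3008,.225,-10)
c=read_camera('wrist');pic(c,'w25.png',(180,40,340,160),5)
pic(read_camera('scene'),'s25.png',(220,60,340,180),5)
E
```

```text
t: 54.97
eef_pos: [0.4354, -0.301, 0.2262]
tool_rot: [-0.0, 0.996, -0.088, -0.001]
contact_force: [0.1, 0.2, -2.1]
gripper_width: 0.249
t 54.97 pos [ 0.4354 -0.301   0.2262] yawx -10.04 F [ 0.1  0.2 -2.1] w 0.0212
turn [-0.0005  0.0014 -0.0008] shift now [-0.     -0.0002  0.0012] shift after turn [-0.     -0.0002  0.0012]
```

View pics/w25.png

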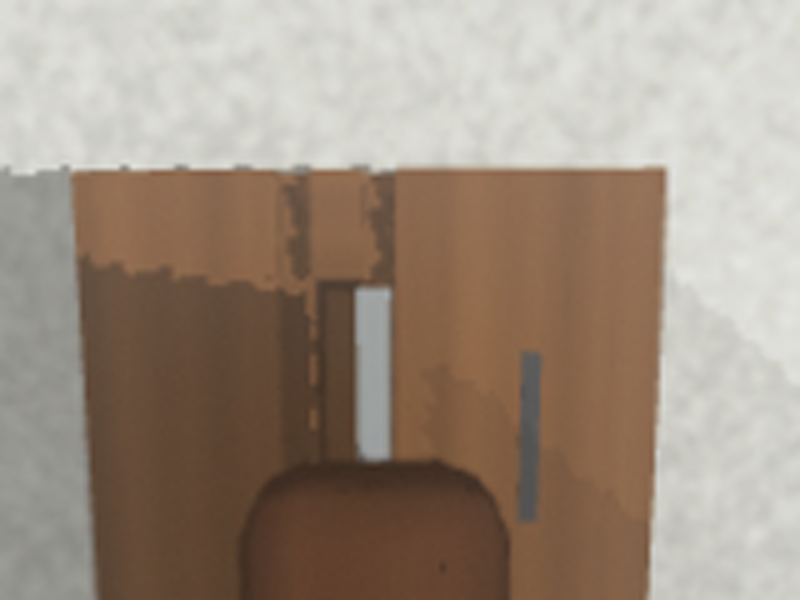

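View pics/s25.png

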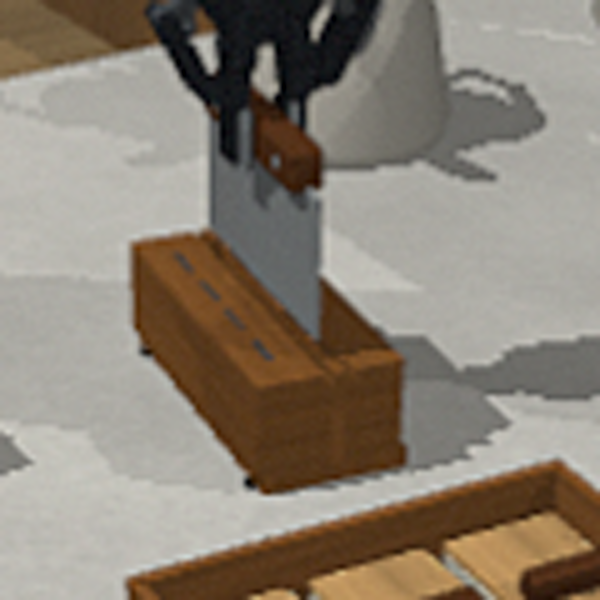

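```bash
python3 - <<'E'
from h import *
th=np.radians(-10);ux=np.array([np.cos(th),np.sin(th)]);uy=np.array([-np.sin(th),np.cos(th)])
for n in ('wrist','top','scene'):
    c=read_camera(n);W=cloud(c);D=W[...,:2]-np.array([.4354,-.3008])
    X=D@ux*1000;Y=D@uy*1000;Z=W[...,2]*1000
    print(n)
    for y0,y1 in ((86,99),(70,83),(40,70),(-40,0),(-83,-60),(-99,-86)):
        s=(Y>y0)&(Y<y1)&(np.abs(X)<44)&(Z<90)&(Z>-5)
        b=[(int(a),int(np.median(Z[s&(X>=a)&(X<a+2)])),int((s&(X>=a)&(X<a+2)).sum())) for a in range(-20,20,2) if (s&(X>=a)&(X<a+2)).sum()>0]
        print(y0,y1,[(a,z) for a,z,k in b])
E
```

```text
wrist
86 99 [(-20, 70), (-18, 70), (-16, 69), (-14, 65), (-12, 65), (-10, 69), (-8, 70), (-6, 70), (-4, 70), (-2, 66), (0, 65), (2, 65), (4, 70), (6, 70), (8, 70), (10, 70), (12, 70), (14, 70), (16, 70), (18, 70)]
70 83 [(-20, 70), (-18, 70), (-16, 70), (-14, 68), (-12, 66), (-10, 41), (-8, 12), (-6, 12), (-4, 12), (2, 70), (4, 70), (6, 70), (8, 70), (10, 70), (12, 70), (14, 70), (16, 70), (18, 70)]
40 70 [(-20, 70), (-18, 70), (-16, 70), (-14, 69), (-12, 66), (-10, 27), (-8, 12), (-6, 12), (-4, 13), (2, 70), (4, 70), (6, 70), (8, 70), (10, 70), (12, 70), (14, 70), (16, 70), (18, 70)]
-40 0 []
-83 -60 []
-99 -86 []
top
86 99 [(-20, 70), (-18, 69), (-16, 64), (-14, 64), (-12, 65), (-10, 69), (-8, 70), (-6, 67), (-4, 65), (-2, 63), (0, 63), (2, 70), (4, 69), (6, 69), (8, 69), (10, 69), (12, 69), (14, 68), (16, 69), (18, 70)]
70 83 [(-20, 69), (-18, 68), (-16, 66), (-14, 66), (-12, 53), (-10, 10), (-8, 17), (-4, 64), (-2, 83), (0, 68), (2, 71), (4, 71), (6, 67), (8, 67), (10, 71), (12, 70), (14, 67), (16, 68), (18, 68)]
40 70 [(-20, 68), (-18, 69), (-16, 67), (-14, 67), (-12, 41), (-10,
[... 528 characters left out ...]
 73), (6, 72), (8, 71), (12, 72), (16, 72), (18, 71)]
40 70 [(-20, 72), (-18, 72), (-16, 67), (-14, 63), (-12, 64), (-4, 77), (-2, 88), (0, 72), (2, 72), (4, 71), (6, 71), (8, 71), (10, 72), (12, 72), (14, 73), (16, 72), (18, 71)]
-40 0 [(-16, 67), (-14, 63), (-12, 65), (-6, 67), (-4, 84), (-2, 86), (0, 73), (2, 72), (4, 72), (6, 71), (8, 73), (10, 72), (12, 71), (14, 72), (16, 72), (18, 72)]
-83 -60 [(-16, 66), (-14, 61), (-12, 68), (-6, 83), (-4, 76), (-2, 88), (0, 72), (2, 73), (4, 73), (6, 73), (8, 71), (10, 73), (12, 72), (14, 73), (16, 72), (18, 72)]
-99 -86 [(-14, 65), (-12, 71), (-10, 65), (-8, 71), (-6, 66), (2, 72), (4, 72), (6, 74), (8, 71), (12, 73), (14, 72), (16, 72), (18, 72)]
```

```bash
python3 - <<'E'
from h import *
th=np.radians(-10);ux=np.array([np.cos(th),np.sin(th)]);uy=np.array([-np.sin(th),np.cos(th)])
c=read_camera('wrist');W=cloud(c);D=W[...,:2]-np.array([.4354,-.3008])
X=D@ux*1000;Y=D@uy*1000;Z=W[...,2]*1000
s=(np.abs(X+6)<8)&(Z<60)&(Z>5)&(Y>0)&(Y<110)
print("slot pts X",np.percentile(X[s],[1,50,99]).round(1),"Ymax",np.percentile(Y[s],[95,99,100]).round(1))
t=(np.abs(Z-70)<1.5)&(np.abs(X)<60)&(np.abs(Y)<110)
print("top X",np.percentile(X[t],[.3,99.7]).round(1),"Ymax",np.percentile(Y[t],99.9).round(1))
f=(Z>9)&(Z<15)&(np.abs(X+6)<8)&(Y>0)&(Y<110)
print("floor X",np.percentile(X[f],[1,99]).round(1),"Y",np.percentile(Y[f],[1,99]).round(1))
for y in (60,70,78,90):
    b=(np.abs(Y-y)<3)&(Z<69)&(Z>55)&(np.abs(X)<20)
    print(y,np.sort(X[b]).round(1)[::max(1,b.sum()//10)])
E
```

```text
slot pts X [-9.4 -6.8 -3.5] Ymax [84.3 84.3 84.3]
top X [-45.   44.9] Ymax 99.8
floor X [-9.4 -3.6] Y [52.6 84. ]
60 [-13.9 -13.1 -12.4 -12.3 -11.6 -11.6 -10.8 -10.8 -10.7 -10.1 -10.   -9.3
  -9.3]
70 [-13.7 -13.  -12.2 -12.1 -11.4 -11.3 -10.7 -10.6  -9.9  -9.9  -9.2  -9.1]
78 [-13.6 -12.8 -12.1 -12.1 -11.4 -11.3 -10.6 -10.5  -9.8  -9.8  -9.1  -9.
  15.3]
90 [-14.4 -13.6 -12.7 -11.3 -10.4  -1.1  -0.3   0.5   2.    2.8   3.6]
```

```bash
python3 -m creep '[[[0,0.001,0,-0.004,-0.0005,-0.001,0.018],[0,0,0,-0.001,0,0,0.018],[0,0,0,0,0,0,0.018],[0,0,0,0,0,0,0.018]]]'
python3 -c "
from h import *
go(.4303,-.2997,.215,-10)
"
```

```text
t: 55.6
eef_pos: [0.4301, -0.2995, 0.228]
tool_rot: [-0.0, 0.996, -0.087, 0.0]
contact_force: [0.1, 0.2, -2.4]
gripper_width: 0.242
t 55.60 pos [ 0.4301 -0.2995  0.228 ] yawx -10.04 F [ 0.1  0.2 -2.4] w 0.0207
turn [-0.0005 -0.0009 -0.0006] shift now [0.0002 0.0002 0.013 ] shift after turn [0.0002 0.0002 0.013 ]
```

```bash
python3 -m creep '[[[0,0,0,0,0,0.004,0.018],[0,0,0,0,0,0.004,0.018],[0,0,0,0,0,0.005,0.018],[0,0,0,0,0,0.005,0.018],[0,0,0,0,0,0.004,0.018],[0,0,0,0,0,0.002,0.018],[0,0,0,0,0,0,0.018]]]'
python3 -c "
from h import *
go(.4303,-.2997,.156,-10)
"
```

```text
t: 56.18
eef_pos: [0.4301, -0.2992, 0.2008]
tool_rot: [-0.0, 0.996, -0.087, 0.0]
contact_force: [0.0, -0.5, -1.6]
gripper_width: 0.243
t 56.18 pos [ 0.4301 -0.2992  0.2008] yawx -10.02 F [ 0.  -0.5 -1.6] w 0.0207
turn [-0.0007 -0.0001 -0.0003] shift now [0.0003 0.0005 0.0448] shift after turn [0.0003 0.0004 0.0448]
```

Edge is at 57 mm, inside the slot, with no contact force. Continue.

```bash
python3 -m creep '[[[0,0,0,0,0,0.004,0.018],[0,0,0,0,0,0.006,0.018],[0,0,0,0,0,0.007,0.018],[0,0,0,0,0,0.007,0.018],[0,0,0,0,0,0.006,0.018],[0,0,0,0,0,0.004,0.018],[0,0,0,0,0,0.002,0.018],[0,0,0,0,0,0,0.018]]]'
python3 -c "
from h import *
go(.4303,-.2997,.156,-10)
"
```

```text
t: 56.85
eef_pos: [0.4301, -0.2992, 0.1603]
tool_rot: [-0.0, 0.996, -0.087, -0.0]
contact_force: [-0.3, -0.1, -2.4]
gripper_width: 0.243
t 56.85 pos [ 0.4301 -0.2992  0.1603] yawx -10.01 F [-0.3 -0.1 -2.4] w 0.0207
turn [-0.0007  0.0008 -0.0002] shift now [0.0003 0.0005 0.0043] shift after turn [0.0003 0.0005 0.0043]
```

```bash
python3 -m creep '[[[0,0,0,0,0,0.002,0.018],[0,0,0,0,0,0.001,0.018],[0,0,0,0,0,0.001,0.018],[0,0,0,0,0,0.001,0.018],[0,0,0,0,0,0,0.018]]]'
python3 -c "
from h import *
go(.4303,-.2997,.156,-10)
"
```

```text
t: 57.27
eef_pos: [0.4306, -0.2997, 0.1572]
tool_rot: [-0.001, 0.996, -0.087, 0.0]
contact_force: [0.8, -0.0, -1.1]
gripper_width: 0.245
t 57.27 pos [ 0.4306 -0.2997  0.1572] yawx -10.02 F [ 0.8 -0.  -1.1] w 0.0209
turn [-0.0021 -0.0007 -0.0004] shift now [-0.0003  0.0001  0.0012] shift after turn [-0.0003  0.0001  0.0012]
```

```bash
python3 -m creep '[[[0,0,0,0,0,0.001,0.018],[0,0,0,0,0,0.001,0.018],[0,0,0,0,0,0,0.018]]]'
python3 -m creep '[[[0,0,0,0,0,0,0.03],[0,0,0,0,0,0,0.045],[0,0,0,0,0,0,0.045],[0,0,0,0,0,0,0.045],[0,0,0,0,0,-0.005,0.045],[0,0,0,0,0,-0.02,0.045],[0,0,0,0,0,-0.03,0.045],[0,0,0,0,0,-0.03,0.045],[0,0,0,0,0,-0.03,0.045],[0,0,0,0,0,-0.015,0.045],[0,0,0,0,0,-0.005,0.045],[0,0,0,0,0,0,0.045]]]'
python3 - <<'E'
from h import *
go(.4303,-.2997,.156,-10)
c=read_camera('wrist');pic(c,'w26.png')
rect(c,.066,.074,(.3,.6,-.42,-.17),'block')
rect(c,.108,.13,(.3,.6,-.42,-.17),'handle')
t=read_camera('top');rect(t,.104,.13,(.3,.6,-.42,-.17),'handle');pic(t,'t26.png',(110,90,450,290),2.3)
for x,y in((.473,.031),(.5487,.024),(.627,.0175)): barz(t,x,y,.082)
pic(read_camera('scene'),'s26.png',(100,60,400,285),2.6)
E
```

```text
t: 57.52
eef_pos: [0.4311, -0.3, 0.1571]
tool_rot: [-0.001, 0.996, -0.087, 0.002]
contact_force: [-0.1, 0.2, -1.6]
gripper_width: 0.246
t: 58.52
eef_pos: [0.4303, -0.3008, 0.2986]
tool_rot: [-0.001, 0.996, -0.088, 0.001]
contact_force: [-0.8, 0.0, -1.2]
gripper_width: 0.533
t 58.52 pos [ 0.4303 -0.3008  0.2986] yawx -10.11 F [-0.8  0.  -1.2] w 0.0455
turn [-0.0019 -0.0015 -0.0019] shift now [-0.0004 -0.0008  0.1426] shift after turn [-0.0002 -0.0011  0.1426]
block 11177 ctr 435.3 -300.6 size 200.8 90.7 yaw long 80.01 z 0.0705
handle 3032 ctr 432.3 -299.1 size 127.6 22.0 yaw long 80.04 z 0.118
handle 276 ctr 435.0 -284.9 size 100.6 22.2 yaw long 80.06 z 0.1169
n 76 rect 472.3 32.9 mean [472.5  32.6  82.1] size 47.1 13.4 yaw -5.1 (+90: 84.9)
n 71 rect 547.4 25.8 mean [546.9  25.8  81.5] size 46.6 12.0 yaw -1.3 (+90: 88.7)
n 74 rect 626.0 19.2 mean [626.4  19.2  81.8] size 48.3 13.4 yaw -7.1 (+90: 82.9)
```

View pics/w26.png

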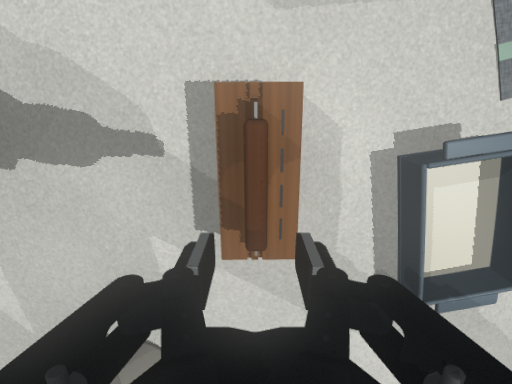

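View pics/s26.png

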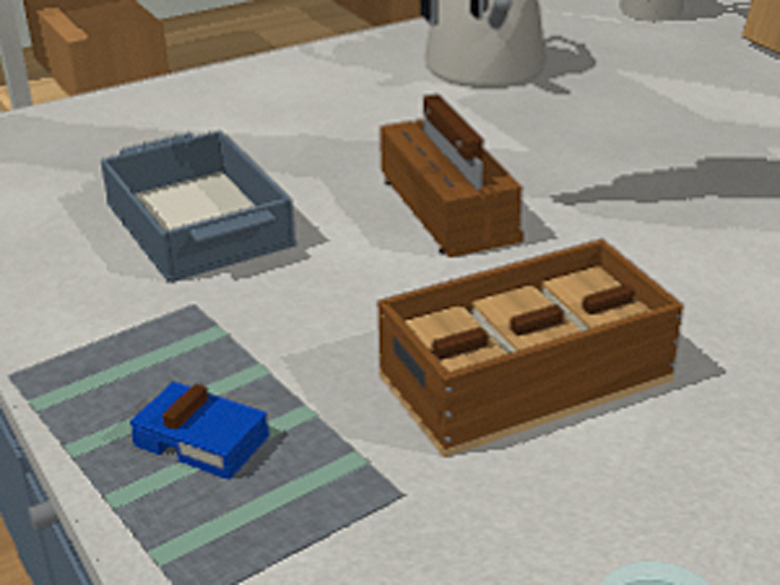

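View pics/t26.png

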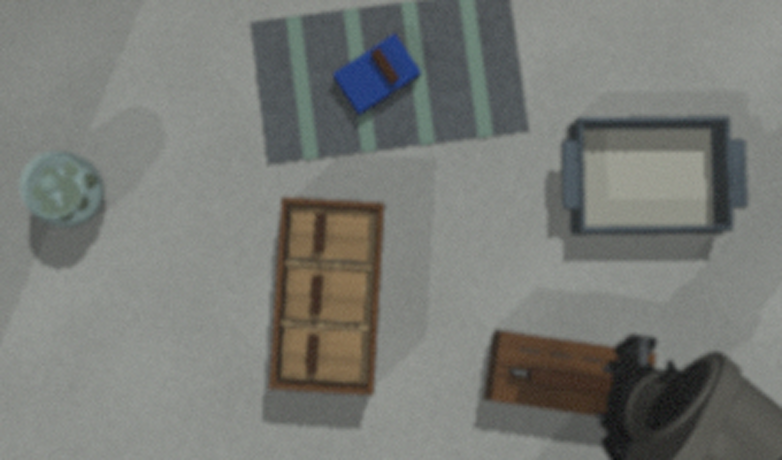

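```bash
python3 -c "
from h import *
print(get_obs()['t'],hand_in())"
```

```text
the job is handed in; nothing more can be done
58.6667 None
```

All five tins are packed, the rim was scraped from far end to near end, and the scraper is back in its slot. I handed the job in at about 58.7 s of the 210 s; no verdict was reported.

- **Tins:** The far bay and the middle bay each hold two nested low tins, and the near bay holds the tall tin. Their grip bars measured about 82 mm, against the 86 mm rim. The tall tin was knocked about 4 cm aside before I reached it, so I located it again before picking it up.
- **Rim pass:** By the tool position, the edge went from about +107 mm to −106 mm along the crate. The wrist force showed it pressing on the rim with about 8–19 N at each check. I did not check contact at each long side separately.
- **Scraper:** It stands in the slot with the top of its handle at 118 mm, which matches the edge resting on the slot floor. The handle is about 2 mm off the slot's middle, a lean of roughly 1°.
- **Jar and dish:** Both look unmoved in the last picture; I did not measure them.
- **Disagreement:** The slot measured about 5.4 mm off the middle of the block's top, although the description centres it. I placed the scraper by the measured slot.

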